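# Free the jammed eyelet dies and shut them in their case

## Task

Put the eyelet machine's die cartridges away for the night. The ones in the steel rack are jammed under its stiff brass jaws and will only lift out once you have rocked them from side to side; put every one of them, and the two spares that stand on the bench, in the open wooden case, and when all are in, lower its lid shut without slamming it. Leave the shoe last and the cup of grommets where they are.

Things in the scene. Friction and masses are not known exactly. Their poses are not given: they have to be found in the camera images.
- rack: steel rack fixed to the bench, 70 mm (x) by 272 mm (y); origin at centre of underside, z up. Three wells in a row at y = -88 (die1), 0 (die2), +88 mm (die3); well floor 10 mm above the bench, walls up to 26 mm, 1 mm clearance round a foot. Over each well two brass jaws, on its +y and -y sides, tops 56 mm above the bench. Wells of absent cartridges are empty
- rack_well (a point): the point on the middle well's floor. How a cartridge jams: both jaw noses overhang its shoulder by 3 mm, so a straight pull lifts it 3.5 mm and locks. Rocking its neck, 60 mm up, some 12 mm towards the rack's +y and then 12 mm towards -y (about 10 N) pushes both jaws out of the way, and it lifts straight out. Gripped on its two x faces above the jaws it can pivot between the fingers
- die1_mid (a point): nickel die cartridge 80 mm tall, about 0.28 kg: foot block 32 x 32 x 34 mm high, neck 25 x 25 mm from 34 to 72 mm (so a 3.5 mm shoulder all round), brass crown 20 mm across above. Point: on its axis 40 mm above its underside; z runs from foot to crown, x and y square to its flat sides. Starts jammed upright in well 1, axes parallel to the rack's; may be absent
- die2_mid (a point): nickel die cartridge 80 mm tall, about 0.28 kg: foot block 32 x 32 x 34 mm high, neck 25 x 25 mm from 34 to 72 mm (so a 3.5 mm shoulder all round), brass crown 20 mm across above. Point: on its axis 40 mm above its underside; z runs from foot to crown, x and y square to its flat sides. Starts jammed upright in well 2, axes parallel to the rack's; may be absent
- die3_mid (a point): nickel die cartridge 80 mm tall, about 0.28 kg: foot block 32 x 32 x 34 mm high, neck 25 x 25 mm from 34 to 72 mm (so a 3.5 mm shoulder all round), brass crown 20 mm across above. Point: on its axis 40 mm above its underside; z runs from foot to crown, x and y square to its flat sides. Starts jammed upright in well 3, axes parallel to the rack's; may be absent
- spare_mid (a point): nickel die cartridge 80 mm tall, about 0.28 kg: foot block 32 x 32 x 34 mm high, neck 25 x 25 mm from 34 to 72 mm (so a 3.5 mm shoulder all round), brass crown 20 mm across above. Point: on its axis 40 mm above its underside; z runs from foot to crown, x and y square to its flat sides. Starts standing loose on the bench between rack and case; goes in the case too
- spare2_mid (a point): nickel die cartridge 80 mm tall, about 0.28 kg: foot block 32 x 32 x 34 mm high, neck 25 x 25 mm from 34 to 72 mm (so a 3.5 mm shoulder all round), brass crown 20 mm across above. Point: on its axis 40 mm above its underside; z runs from foot to crown, x and y square to its flat sides. Starts standing loose on the bench between rack and case; goes in the case too
- jaw1L (a joint): brass jaw on the +y side of well 1, slides along the rack's y: 0 = against the neck (locking), 0.005 m = pushed fully outward (free); friction about 8 N, no spring, stays where pushed
- jaw1R (a joint): brass jaw on the -y side of well 1, slides along the rack's y: 0 = against the neck (locking), 0.005 m = pushed fully outward (free); friction about 8 N, no spring, stays where pushed
- jaw2L (a joint): brass jaw on the +y side of well 2, slides along the rack's y: 0 = against the neck (locking), 0.005 m = pushed fully outward (free); friction about 8 N, no spring, stays where pushed
- jaw2R (a joint): brass jaw on the -y side of well 2, slides along the rack's y: 0 = against the neck (locking), 0.005 m = pushed fully outward (free); friction about 8 N, no spring, stays where pushed
- jaw3L (a joint): brass jaw on the +y side of well 3, slides along the rack's y: 0 = against the neck (locking), 0.005 m = pushed fully outward (free); friction about 8 N, no spring, stays where pushed
- jaw3R (a joint): brass jaw on the -y side of well 3, slides along the rack's y: 0 = against the neck (locking), 0.005 m = pushed fully outward (free); friction about 8 N, no spring, stays where pushed
- case: wooden storage case fixed to the bench, outside 130 mm (its x) by 290 mm (its y) by 92 mm high, walls and floor 5 mm thick, no dividers; origin at the centre of its underside, z up; cartridges may stand or lie in it anywhere, but must not stick up above the rim. The hinge is along the rim at its +x side (on the robot's right)
- lid (a joint): lid of the case, a flat wooden panel 130 x 290 mm, 8 mm thick: 0 = closed on the rim, 1.57 = upright, larger leans back away from the case; opens to at most 1.9 rad; stiff hinge that stays where it is left (about 0.35 N m, so some 3 N at the free edge moves it)
- lid_hinge (a point): point on the lid's hinge axis, mid-length, at the lid's inner face; the axis is the case's y
- lid_handle (a point): end of the lid's brass knob, 35 mm off the lid's outer face, 100 mm from the hinge axis, at mid-length of the lid
- last: walnut shoe last, 250 x 62 x 92 mm, standing on its sole, 0.6 kg; origin under its centre; bystander, leave alone
- cup: open tin cup of bronze grommets, 76 mm across and 70 mm high; origin under its centre; bystander, leave alone
Things that resemble listed ones, but are neither listed nor needed, are in the scene too. What is shaped like the part that bears die3_mid but black is not meant. Leave any blue look-alike of the part that bears die1_mid alone.

How it is judged:
On the way, in this order (a step that is already met when the one before it is completed fails the run):
1. all the cartridges are in the case, the lid still open (x of die1_mid in the frame of case between -0.06 and 0.06 m and y of die1_mid in the frame of case between -0.14 and 0.14 m and z of die1_mid in the frame of case between 0 and 0.08 m and x of die2_mid in the frame of case between -0.06 and 0.06 m and y of die2_mid in the frame of case between -0.14 and 0.14 m and z of die2_mid in the frame of case between 0 and 0.08 m and x of die3_mid in the frame of case between -0.06 and 0.06 m and y of die3_mid in the frame of case between -0.14 and 0.14 m and z of die3_mid in the frame of case between 0 and 0.08 m and x of spare_mid in the frame of case between -0.06 and 0.06 m and y of spare_mid in the frame of case between -0.14 and 0.14 m and z of spare_mid in the frame of case between 0 and 0.08 m and x of spare2_mid in the frame of case between -0.06 and 0.06 m and y of spare2_mid in the frame of case between -0.14 and 0.14 m and z of spare2_mid in the frame of case between 0 and 0.08 m and value of joint lid above 0.5 rad), for 0.2 s.
2. the lid is lowered shut (value of joint lid below 0.05 rad), for 0.2 s.
At the end, for the whole second after the job is handed in: every cartridge present (those from the rack and the two spares) is inside the case, its centre within the walls and less than 80 mm above the case's underside, and the lid is shut to within 0.05 rad (x of die1_mid in the frame of case between -0.06 and 0.06 m and y of die1_mid in the frame of case between -0.14 and 0.14 m and z of die1_mid in the frame of case between 0 and 0.08 m and x of die2_mid in the frame of case between -0.06 and 0.06 m and y of die2_mid in the frame of case between -0.14 and 0.14 m and z of die2_mid in the frame of case between 0 and 0.08 m and x of die3_mid in the frame of case between -0.06 and 0.06 m and y of die3_mid in the frame of case between -0.14 and 0.14 m and z of die3_mid in the frame of case between 0 and 0.08 m and x of spare_mid in the frame of case between -0.06 and 0.06 m and y of spare_mid in the frame of case between -0.14 and 0.14 m and z of spare_mid in the frame of case between 0 and 0.08 m and x of spare2_mid in the frame of case between -0.06 and 0.06 m and y of spare2_mid in the frame of case between -0.14 and 0.14 m and z of spare2_mid in the frame of case between 0 and 0.08 m and value of joint lid below 0.05 rad); the robot touches nothing.
It fails at once if the lid is slammed (closing faster than 3 rad/s) (velocity of joint lid below -3 rad/s).
It fails at once if the shoe last is shifted more than 30 mm (distance of last from where it was at the start of the episode above 0.03 m).
It fails at once if the cup of grommets is shifted more than 30 mm (distance of cup from where it was at the start of the episode above 0.03 m).
Of die1, die2, die3 only 2 to 3 are there at a start; the rules pass over those that are not, and their reading is None.
At some moment in a run one of spare, spare2 may be knocked a few centimetres aside while the robot is not near it.
Once in a run the grip may slacken for a moment while it holds something.
It also fails if it takes over 210 s, if anything falls off the work surface, if the arm or the gripper's body presses on something with over 40 N, if the wrist force passes 120 N, or if a joint passes its speed limit or range.

## Robot

A 7-joint arm with a two-finger parallel gripper is mounted at the origin on the work surface. World frame = base frame: x ahead of the robot, y to its left, z up, the work surface at z = 0. Lengths are in m, angles in rad, forces in N, time in s.
With the tool pointing down it reaches from about 0.425 to 0.925 m from the base axis. Payload 6.8 kg.
Tool frame: the origin (TCP) lies midway between the tips of the shut fingers; the grasp point (between the pads) lies 19 mm behind it; z points along the fingers, y is the direction in which the jaws open and shut (so a half turn about z gives the same grasp; the last joint's range is limited). The gripper opens to 85 mm and grips with 20 to 120 N. Pads are 22 mm wide; open, the fingers measure 114 mm over their backs; the gripper's body (76 mm by 85 mm) begins 54 mm behind the grasp point. The pads swing forward as they close: fully open they stand 13 mm farther back than shut.
Start: joints at [1.02, 0.477, 0.022, 1.555, -0.011, 1.109, -0.083], TCP at [0.289, -0.61, 0.231] pointing down, gripper open.
Joint ranges: [-2.96, 2.96], [-0.34, 2.1], [-1.41, 1.46], [0.24, 2.44], [-1.37, 4.51], [0.17, 1.92], [-2.96, 2.96]. Speed limits (rad/s): [2.39, 2.39, 3.14, 3.14, 3.14, 3.14, 3.14].

## Interface

Orientations are given as a rotation vector (axis times angle).
In Python, from bench import r, imaging gives the robot as it stands.
- The arm moves only by the tool jog_arm, never from a script. Its argument "rows" is a list of rows, each an object with "delta_rot": the turn, a rotation vector about the tool's x, y, z in degrees, a list of three; "xyz": the shift along the tool's x, y, z in cm, a list of three; "fingers": the closure, from 0 (fully open) to 1 (shut). A call has exactly 5 rows; each row is the pose to reach, as a shift and turn from the pose measured when the call began, along the tool's axes at that moment; what a row does not reach only later rows make up. A row lasts 1/12 s, in which the tool goes at most 41.7 mm and 7.16 degrees, less where a joint would pass 70% of its speed; a pose out of reach is approached as far as the arm can. A call with a gripper value outside its range is refused whole. The fingers move at their own pace and stop on an object; "grip_force" is the grip in N (left out, the last holds). Time passes only in rows, so rows that repeat a pose let the fingers close, or fill a call up. It gives the time, the measured TCP pose, the force and the opening at its end, in the units of the state.
- r.get_obs(): the state, without advancing time (a new reading comes with each control period).
- imaging.grab_frame(name): name is "side" or "top"; returns the picture (480x640x3 uint8, blue, green, red); there is no depth.
- imaging.camera_info(name): a dict with "camera_matrix" (3x3 intrinsics, pixels), "xyz" and "attitude" of the camera in the world. Camera axes: x right, y down, z forward; pixel columns grow to the right and rows downward; lengths in m; the calibration is good to about 2 mm. A picture is of the moment at which its call begins. camera_info takes no time and is no camera call.
- r.hand_in(): hands the job in, once; it reports no verdict.
Trained networks look in the newest picture that a camera, given by its name, has taken for a name from the list of things; names that differ only in an ending like _2 or _b are one class to them, and where a whole thing is asked for, a point or a joint stands for the part that bears it (a point fixed in the world has none). Each returns a list of dicts, best first, with "conf" (0 to 1); they miss things now and then, are a little off and sometimes report something else, mostly with a low value. They report only what shows in the picture. A call takes as long as a camera call. They do not tell look-alikes from the thing itself.
- imaging.find_in(camera, query): "position" ([column, row] in pixels, amid what is visible of it).
- imaging.cut_out(camera, query): "region" (480x640 bool, what is visible of it) and "position" ([column, row] in pixels, amid what is visible of it).
- imaging.tip_of(camera, query): "position" ([column, row] in pixels: a listed point, or the origin of a listed thing).
The state is a dict: "clock": time; "joints": joint angles; "qvel": joint speeds; "tau": joint torques, N m; "tcp_pos": TCP position; "orientation": TCP orientation; "contact_force": force on the tool from outside, world axes, zero at the start; "moment": the same for the moment, N m; "grip_width": finger opening in m.
Only numpy, scipy, OpenCV 4.12 (cv2) and the standard library are available. Lean on these libraries where they do the work, as an engineer would, in place of code of your own. Each camera call takes 0.05 s, during which the arm holds its last target.

## Working session

There is one attempt and no reset: what is moved stays moved. The work goes in short steps, Python scripts to look and compute and a tool call to move; the robot and the scene stay as the last step left them, time stands still between calls to the robot, and variables do not carry over. Pictures are saved under pics/ and viewed, and the job is handed in when it is done.

Besides the shell and the picture viewer there is one more tool, called after "Call:" as a command line: name --argument value ..., lists and objects as JSON in quotes. jog_arm: Moves the arm, as the interface text tells. Its arguments: {"type":"object","properties":{"rows":{"type":"array","items":{"type":"object","properties":{"delta_rot":{"type":"array","items":{"type":"number"}},"xyz":{"type":"array","items":{"type":"number"}},"fingers":{"type":"number"}}}},"grip_force":{"type":"number"}},"required":["rows"]}

```bash
ls -la; mkdir -p pics; python3 - <<'E'
from bench import r, imaging
import cv2
print(r.get_obs())
for n in("side","top"):
    print(n,imaging.camera_info(n))
    cv2.imwrite(f"pics/{n}0.png",imaging.grab_frame(n))
E
```

```text
total 12
drwxr-xr-x  3 agent agent 4096 Dec  7 02:48 .
drwxr-xr-x 23 root  root  4096 Dec  7 02:48 ..
drwxr-xr-x  2 agent agent 4096 Dec  7 02:48 pics
{'clock': 0.0, 'joints': array([ 1.01988799,  0.47777189,  0.02235129,  1.55643334, -0.01149299,
        1.10928479, -0.08309992]), 'qvel': array([ 0.00043877,  0.00087884,  0.00031657,  0.00065611,  0.00184626,
       -0.00143571,  0.00028358]), 'tau': array([-8.39477943e-04, -5.96447468e+01,  1.60735600e+00, -2.81189042e+01,
        1.23822302e-02,  9.37973469e-03,  1.31543768e-06]), 'tcp_pos': array([ 0.28895566, -0.60938667,  0.2303525 ]), 'orientation': array([-3.06325350e+00, -6.89544493e-01,  8.25204874e-04]), 'contact_force': array([-0.43721504, -0.24026977,  0.78777722]), 'moment': array([0.03411395, 0.02373828, 0.0264888 ]), 'grip_width': 0.08590198195481831}
side {'camera_matrix': array([[475.49606938,   0.        , 317.44451648],
       [  0.        , 475.49606938, 245.16630592],
       [  0.        ,   0.        ,   1.        ]]), 'xyz': array([0.15925471, 0.47321749, 0.68277875]), 'attitude': array([-1.04388298,  2.40515538, -1.04611686])}
top {'camera_matrix': array([[512.65487926,   0.        , 324.03275101],
       [  0.        , 512.65487926, 230.06431121],
       [  0.        ,   0.        ,   1.        ]]), 'xyz': array([0.52681216, 0.01305597, 1.30280193]), 'attitude': array([-2.15068714,  2.21024123, -0.0623412 ])}
```

View pics/top0.png

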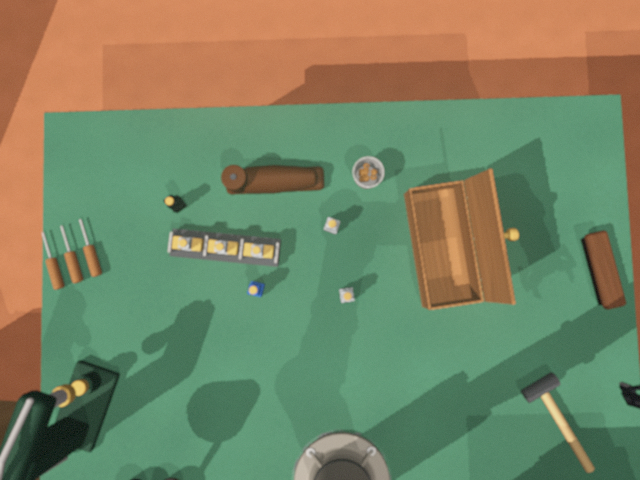

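View pics/side0.png

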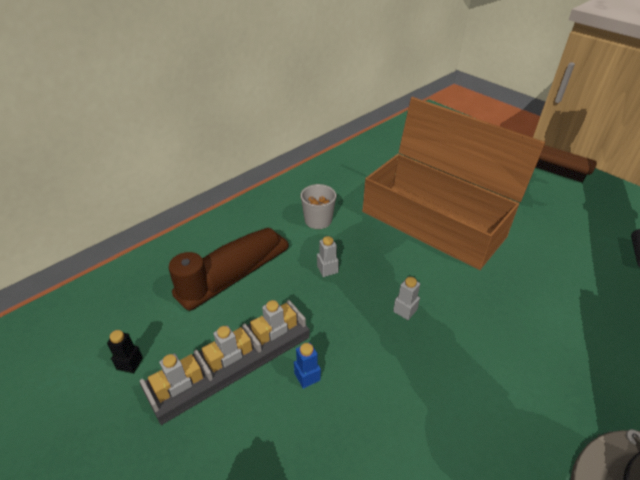

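The top view shows a rack at (224,246) with three nickel dies, and nickel spares at (332,225) and (347,295). There is a black look-alike at (174,203) and a blue one at (256,289), both to be left alone. The case is at (450,245), the cup at (368,172) and the last at (272,179).

```bash
cat > h.py <<'E'
from bench import r, imaging
import cv2, numpy as np
from scipy.spatial.transform import Rotation as R
CI={n:imaging.camera_info(n) for n in("side","top")}
def proj(n,p):
    c=CI[n]; q=R.from_rotvec(c['attitude']).inv().apply(np.asarray(p)-c['xyz']); q=np.atleast_2d(q)
    return (q@c['camera_matrix'].T)[:,:2]/q[:,2:]
def ray(n,uv):
    c=CI[n]; d=np.linalg.inv(c['camera_matrix'])@[uv[0],uv[1],1]
    return c['xyz'],R.from_rotvec(c['attitude']).apply(d)
def onz(n,uv,z):
    o,d=ray(n,uv); return o+d*(z-o[2])/d[2]
def tri(u1,u2):
    A=[];b=[]
    for n,u in(("side",u1),("top",u2)):
        o,d=ray(n,u);d=d/np.linalg.norm(d);P=np.eye(3)-np.outer(d,d);A.append(P);b.append(P@o)
    return np.linalg.lstsq(np.vstack(A),np.hstack(b),rcond=None)[0]
E
python3 - <<'E'
from h import *
np.set_printoptions(precision=4,suppress=True)
Z=dict(die1_mid=.05,die2_mid=.05,die3_mid=.05,spare_mid=.04,spare2_mid=.04,rack=0,rack_well=.01,case=0,lid_hinge=.092,lid_handle=None,last=0,cup=0)
for n in("side","top"):
    imaging.grab_frame(n)
    for q in ["die1_mid","rack","rack_well","case","lid_hinge","lid_handle","cup","last"]:
        for d in imaging.tip_of(n,q):
            print(n,q,d['conf'],np.array(d['position']), onz(n,d['position'],Z[q])[:2] if Z[q] is not None else '')
print(r.get_obs()['clock'])
E
python3 - <<'E'
import cv2
t=cv2.imread('pics/top0.png');cv2.imwrite('pics/tc.png',cv2.resize(t[150:320,150:370],None,fx=3.6,fy=3.5,interpolation=2))
t=cv2.imread('pics/side0.png');cv2.imwrite('pics/sc.png',cv2.resize(t[220:420,100:440],None,fx=2.3,fy=2.3,interpolation=2))
E
```

```text
side die1_mid 0.82 [306.9 365.6] [0.468  0.2064]
side die1_mid 0.62 [273.4 320.9] [0.5698 0.1896]
side die1_mid 0.52 [223.4 344.7] [0.5873 0.2779]
side rack 0.57 [232.5 364.8] [0.5778 0.2745]
side rack_well 0.55 [232.  360.3] [0.5792 0.2729]
side rack_well 0.38 [274.9 321.2] [0.5934 0.1701]
side case 0.7 [431.7 222.5] [ 0.5748 -0.2628]
side lid_hinge 0.65 [453.9 177.3] [ 0.5779 -0.3205]
side lid_hinge 0.52 [235.1 365.7] [0.5176 0.2994]
side lid_handle 0.61 [476.4 126.5] 
side lid_handle 0.24 [233.3 366.2] 
side cup 0.96 [319.2 221.5] [ 0.7478 -0.0827]
side cup 0.19 [226.6 346.5] [0.6144 0.2606]
side last 0.78 [233.6 272.4] [0.7498 0.1485]
top die1_mid 0.72 [254.2 290.1] [0.4718 0.2005]
top die1_mid 0.6 [259.5 250.3] [0.5682 0.1858]
top rack 0.9 [227.8 247.8] [0.5785 0.2735]
top rack_well 0.83 [228.5 246.6] [0.5811 0.2696]
top case 0.67 [436.7 244.8] [ 0.5716 -0.2574]
top lid_hinge 0.91 [474.1 239.4] [ 0.5787 -0.3267]
top lid_hinge 0.35 [259.3 250.9] [0.5654 0.1805]
top lid_handle 0.97 [514.3 234.4] 
top cup 0.78 [369.4 175.5] [ 0.7539 -0.0929]
top last 0.56 [275.1 183.9] [0.7391 0.1495]
1.0
```

View pics/tc.png

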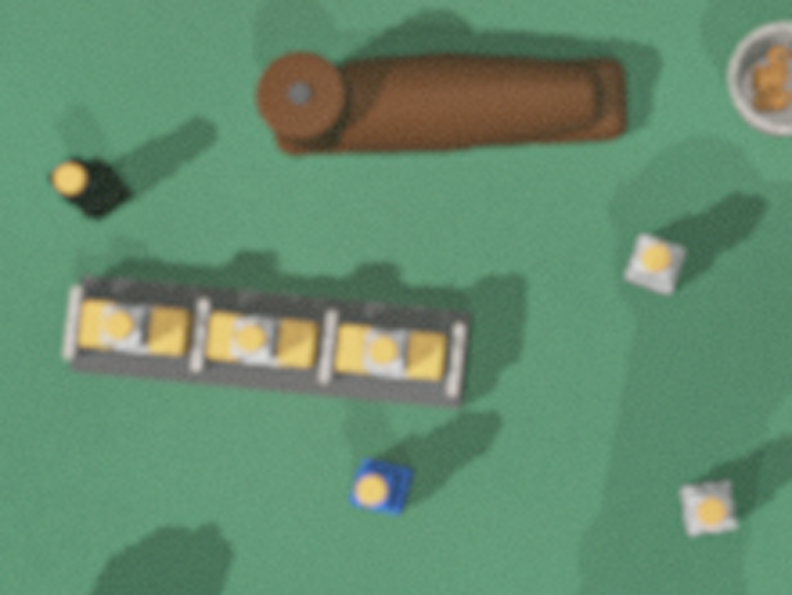

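View pics/sc.png

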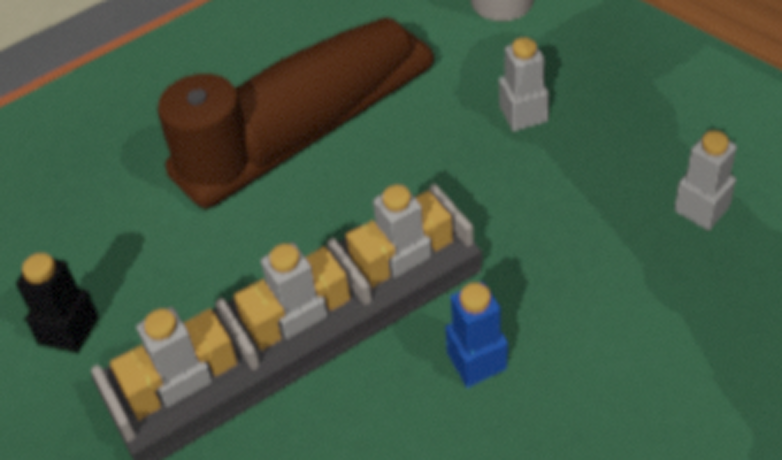

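```bash
python3 - <<'E'
from h import *
np.set_printoptions(precision=4,suppress=True)
t={'d3':(182.8,242.9),'d2':(219.2,246.6),'d1':(256.7,250.3),'A':(332.2,223.7),'B':(347.5,296)}
s={'d3':(170,360.4),'d2':(223.9,332.2),'d1':(272.6,305.7),'A':(327.8,240.9),'B':(410.9,281.7)}
for k in t:
    z=.09 if k[0]=='d' else .08
    print(k,tri(s[k],t[k]),onz('top',t[k],z),onz('side',s[k],z))
# rack outline corners (top image), underside z~0? use side plates tops
im=cv2.imread('pics/top0.png');hsv=cv2.cvtColor(im,cv2.COLOR_BGR2HSV)
for k,(u,v) in (('A',(332,225)),('B',(347,295))):
    x0,y0=u-16,v-16
    c=hsv[y0:y0+32,x0:x0+32]
    m=((c[...,0]<35)|(c[...,1]<60)).astype(np.uint8); m[c[...,2]<90]=0
    n,l,st,ce=cv2.connectedComponentsWithStats(m); i=1+np.argmax(st[1:,4]); pts=np.argwhere(l==i)[:,::-1].astype(np.float32)
    P=np.array([onz('top',p+[x0,y0],.02)[:2] for p in pts],np.float32)*1000
    print(k,len(pts),cv2.minAreaRect(P))
h=tri((476.4,126.5),(514.3,234.4));print('handle',h)
print('hinge',tri((453.9,177.3),(474.1,239.4)))
E
python3 - <<'E'
import cv2
t=cv2.imread('pics/top0.png');cv2.imwrite('pics/tc2.png',cv2.resize(t[160:320,390:540],None,fx=4,fy=3.75,interpolation=2))
t=cv2.imread('pics/side0.png');cv2.imwrite('pics/sc2.png',cv2.resize(t[80:280,340:560],None,fx=3,fy=3,interpolation=2))
E
```

```text
d3 [0.5896 0.3625 0.091 ] [0.5895 0.3624 0.09  ] [0.5906 0.3626 0.09  ]
d2 [0.5785 0.2762 0.0899] [0.5783 0.2759 0.09  ] [0.5787 0.2765 0.09  ]
d1 [0.568  0.1879 0.0894] [0.5671 0.1869 0.09  ] [0.5685 0.189  0.09  ]
A [0.6271 0.0071 0.0782] [0.6261 0.0064 0.08  ] [0.6267 0.0093 0.08  ]
B [ 0.4542 -0.0245  0.079 ] [ 0.4534 -0.0251  0.08  ] [ 0.4546 -0.0229  0.08  ]
A 229 ((627.7890014648438, 7.884845733642578), (37.32982635498047, 39.00790023803711), 69.97114562988281)
B 232 ((453.1559753417969, -24.246522903442383), (38.407493591308594, 37.95886993408203), 6.583241939544678)
handle [ 0.5858 -0.3864  0.1851]
hinge [ 0.58   -0.3272  0.0877]
```

View pics/tc2.png

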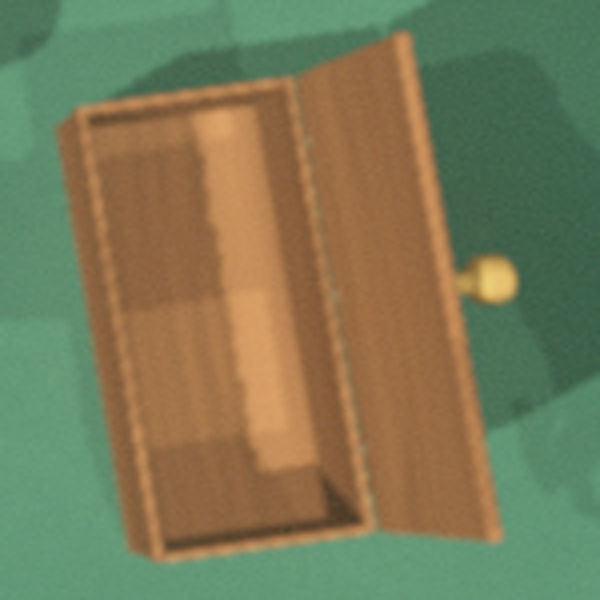

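View pics/sc2.png

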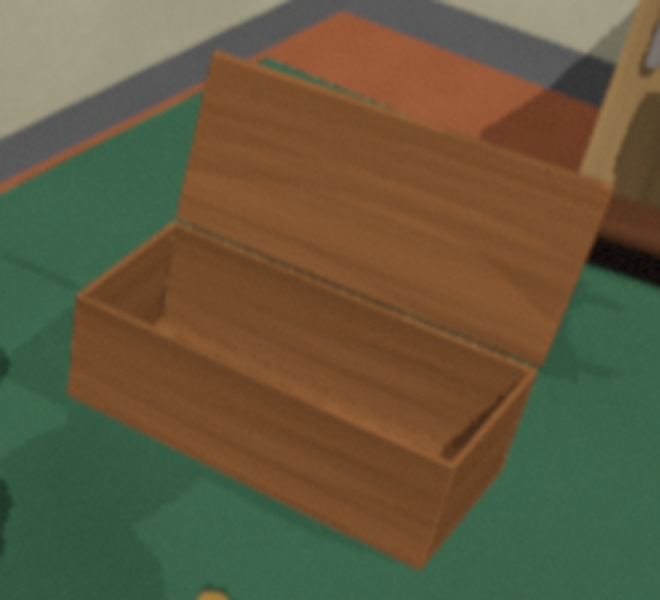

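```bash
cat >> h.py <<'E'
def state():
    o=r.get_obs(); M=R.from_rotvec(o['orientation']).as_matrix(); return o,M
def to(x,y,z,tooly_deg=None,period=180):
    """needed jog in tool axes (cm, deg); tooly_deg = world angle of the tool y axis"""
    o,M=state(); d=M.T@(np.array([x,y,z])-o['tcp_pos'])*100
    if tooly_deg is None: return np.round(d,2)
    best=None
    ly=np.arctan2(M[1,1],M[0,1])
    dd=(tooly_deg-np.degrees(ly)+period/2)%period-period/2
    a=ly+np.radians(dd)
    Y=np.array([np.cos(a),np.sin(a),0]);Zz=np.array([0,0,-1.]);X=np.cross(Y,Zz)
    rv=(R.from_matrix(M).inv()*R.from_matrix(np.c_[X,Y,Zz])).as_rotvec(degrees=True)
    return np.round(d,2),np.round(rv,1)
def show():
    o,M=state(); print('t',round(o['clock'],2),'tcp',np.round(o['tcp_pos'],4),'F',np.round(o['contact_force'],1),'w',round(o['grip_width'],4),'ty',round(np.degrees(np.arctan2(M[1,1],M[0,1])),1),'q1,q7',np.round(o['joints'],2))
E
python3 - <<'E'
from h import *
np.set_printoptions(precision=4,suppress=True)
P=[onz('top',p,.092)[:2] for p in [(409.5,189.9),(462.5,181.3),(483,300.8),(429.5,308.8)]]
print(np.array(P),np.mean(P,0)); e=P[0]-P[3]+P[1]-P[2];print('case y ang',np.degrees(np.arctan2(e[1],e[0])))
for a,b in((0,1),(1,2),(2,3),(3,0)):print(np.linalg.norm(P[a]-P[b]))
show()
print(to(.289,-.61,.33)); print(to(.454,-.0245,.2,6.6,90))
E
```

```text
[[ 0.7005 -0.1794]
 [ 0.7175 -0.3057]
 [ 0.4347 -0.3406]
 [ 0.4194 -0.2153]] [ 0.568  -0.2602]
case y ang 7.158711387931945
0.12748736860658064
0.2849615968532192
0.1263229063094459
0.2834421610097693
t 1.0 tcp [ 0.2893 -0.6099  0.2313] F [-0.5 -0.4 -0.2] w 0.0855 ty -64.6 q1,q7 [ 1.02  0.48  0.02  1.56 -0.01  1.11 -0.08]
[-0.03 -0.   -9.87]
(array([ 39.97, -45.84,   3.13]), array([ 0. , -0. , 18.8]))
```

Call:
jog_arm --rows '[{"xyz": [0, 0, -4]}, {"xyz": [0, 0, -8]}, {"xyz": [0, 0, -10]}, {"xyz": [3, -4, -10], "delta_rot": [0, 0, 3]}, {"xyz": [6, -7, -10], "delta_rot": [0, 0, 7]}]' --grip_force 50

```text
$.rows[0]: bad value
```

Call:
jog_arm --rows '[{"xyz": [3, -3, 0]}, {"xyz": [6, -6, 0]}, {"xyz": [9, -9, 0]}, {"xyz": [12, -12, 0]}, {"xyz": [15, -15, 0]}]'

```text
$.rows[0]: bad value
```

```bash
python3 - <<'E'
from h import *
show()
print(to(.454,-.0245,.16,6.6,90))
E
```

```text
t 1.0 tcp [ 0.2893 -0.6099  0.2313] F [-0.5 -0.4 -0.2] w 0.0855 ty -64.6 q1,q7 [ 1.02  0.48  0.02  1.56 -0.01  1.11 -0.08]
(array([ 39.97, -45.84,   7.13]), array([ 0. , -0. , 18.8]))
```

All fields are needed in each row.

Call:
jog_arm --rows '[{"xyz": [0, 0, -4], "delta_rot": [0, 0, 0], "fingers": 0}, {"xyz": [0, 0, -8], "delta_rot": [0, 0, 0], "fingers": 0}, {"xyz": [0, 0, -10], "delta_rot": [0, 0, 0], "fingers": 0}, {"xyz": [3, -3, -10], "delta_rot": [0, 0, 3], "fingers": 0}, {"xyz": [6, -6, -10], "delta_rot": [0, 0, 7], "fingers": 0}]' --grip_force 50

```text
clock: 1.42
tcp_pos: [0.3162, -0.5331, 0.333]
orientation: [3.099, 0.489, 0.002]
contact_force: [1.3, 1.0, -0.3]
grip_width: 0.0854
```

```bash
python3 - <<'E'
from h import *
show()
print(to(.454,-.0245,.2,6.6,90))
E
```

```text
t 1.42 tcp [ 0.3162 -0.5331  0.333 ] F [ 1.3  1.  -0.3] w 0.0854 ty -72.1 q1,q7 [ 0.91  0.31  0.03  1.57 -0.01  1.26 -0.32]
(array([ 28.78, -44.2 ,  13.13]), array([ 0.2, -0. , 11.3]))
```

Call:
jog_arm --rows '[{"xyz": [2.5, -4, 0], "delta_rot": [0, 0, 2], "fingers": 0}, {"xyz": [5, -8, 0], "delta_rot": [0, 0, 5], "fingers": 0}, {"xyz": [7.5, -12, 0], "delta_rot": [0, 0, 7], "fingers": 0}, {"xyz": [10, -15, 0], "delta_rot": [0, 0, 9], "fingers": 0}, {"xyz": [12.5, -19, 0], "delta_rot": [0, 0, 11], "fingers": 0}]'

```text
clock: 1.83
tcp_pos: [0.3725, -0.3287, 0.3326]
orientation: [3.131, 0.187, 0.003]
contact_force: [1.2, 0.7, 0.8]
grip_width: 0.0854
```

```bash
python3 - <<'E'
from h import *
show()
print(to(.454,-.0245,.16,6.6,90))
E
```

```text
t 1.83 tcp [ 0.3725 -0.3287  0.3326] F [1.2 0.7 0.8] w 0.0854 ty -83.1 q1,q7 [ 0.67  0.09 -0.08  1.84  0.01  1.21 -0.86]
(array([ 11.69, -29.31,  17.15]), array([ 0.3, -0.1,  0.3]))
```

Call:
jog_arm --rows '[{"xyz": [1.5, -4, 0], "delta_rot": [0, 0, 0.3], "fingers": 0}, {"xyz": [3, -8, 0], "delta_rot": [0, 0, 0.3], "fingers": 0.1}, {"xyz": [4.5, -12, 2], "delta_rot": [0, 0, 0.3], "fingers": 0.2}, {"xyz": [6, -15.5, 4], "delta_rot": [0, 0, 0.3], "fingers": 0.2}, {"xyz": [7.5, -19, 6], "delta_rot": [0, 0, 0.3], "fingers": 0.2}]'

```text
clock: 2.25
tcp_pos: [0.4218, -0.1397, 0.2777]
orientation: [3.131, 0.179, 0.007]
contact_force: [1.7, 0.8, -0.7]
grip_width: 0.0686
```

Call:
jog_arm --rows '[{"xyz": [1.5, -3.5, 2], "delta_rot": [0, 0, 0], "fingers": 0.2}, {"xyz": [3, -7, 4], "delta_rot": [0, 0, 0], "fingers": 0.2}, {"xyz": [4, -10, 6], "delta_rot": [0, 0, 0], "fingers": 0.2}, {"xyz": [4, -10, 8], "delta_rot": [0, 0, 0], "fingers": 0.2}, {"xyz": [4, -10, 10], "delta_rot": [0, 0, 0], "fingers": 0.2}]'

```text
clock: 2.67
tcp_pos: [0.4512, -0.0337, 0.1767]
orientation: [3.131, 0.187, 0.009]
contact_force: [-0.6, -1.0, -0.7]
grip_width: 0.0681
```

```bash
python3 - <<'E'
from h import *
show()
for n in("side","top"):
    f=imaging.grab_frame(n); cv2.imwrite(f'pics/{n}1.png',f)
print(to(.454,-.0245,.04,6.6,90))
E
```

```text
t 2.67 tcp [ 0.4512 -0.0337  0.1767] F [-0.6 -1.  -0.7] w 0.0681 ty -83.2 q1,q7 [ 0.28  0.2  -0.39  2.11  0.11  0.84 -1.62]
(array([ 0.69, -1.14, 13.48]), array([0.3, 0.1, 0. ]))
```

View pics/side1.png

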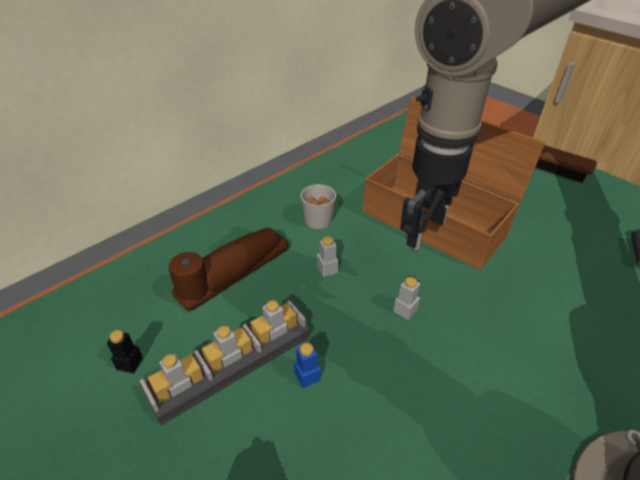

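View pics/top1.png

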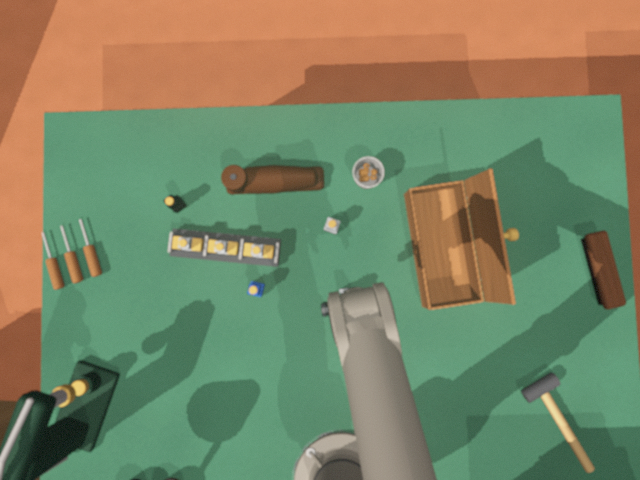

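The side view shows spare B still at (407,298), unmoved, with the open gripper above it. I'm going down on it.

Call:
jog_arm --rows '[{"xyz": [0.7, -1.1, 1], "delta_rot": [0.3, 0, 0], "fingers": 0.2}, {"xyz": [0.7, -1.1, 4], "delta_rot": [0.3, 0, 0], "fingers": 0.2}, {"xyz": [0.7, -1.1, 7], "delta_rot": [0.3, 0, 0], "fingers": 0.2}, {"xyz": [0.7, -1.1, 8], "delta_rot": [0.3, 0, 0], "fingers": 0.2}, {"xyz": [0.7, -1.1, 8], "delta_rot": [0.3, 0, 0], "fingers": 0.2}]'

```text
clock: 3.18
tcp_pos: [0.4529, -0.0251, 0.0937]
orientation: [-3.136, -0.181, 0.008]
contact_force: [-0.2, -0.1, 0.7]
grip_width: 0.0679
```

```bash
python3 - <<'E'
from h import *
show()
f=imaging.grab_frame("side"); cv2.imwrite('pics/side2.png',cv2.resize(f[180:340,310:510],None,fx=4,fy=3.75))
print(to(.454,-.0245,.04,6.6,90))
E
```

```text
t 3.18 tcp [ 0.4529 -0.0251  0.0937] F [-0.2 -0.1  0.7] w 0.0679 ty -83.4 q1,q7 [ 0.23  0.34 -0.36  2.17  0.19  0.67 -1.72]
(array([ 0.01, -0.05,  5.51]), array([-0. ,  0.1, -0. ]))
```

View pics/side2.png

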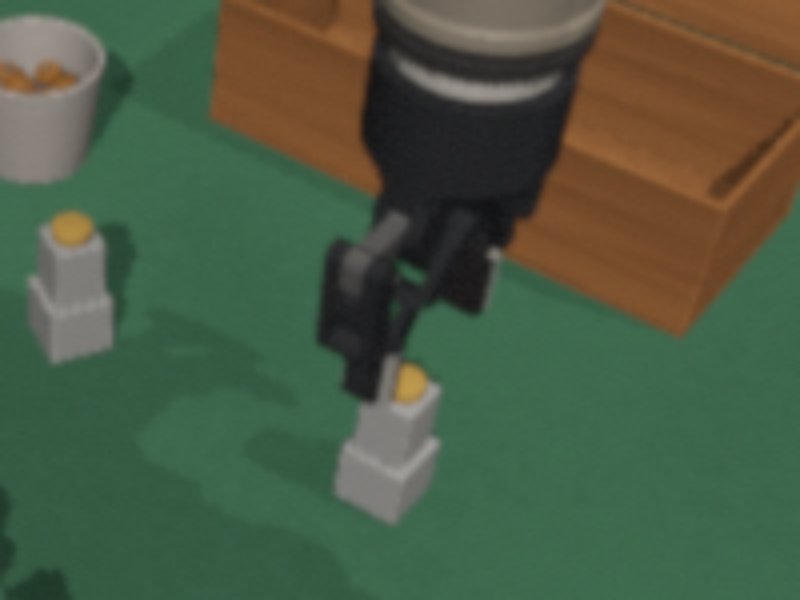

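The fingers straddle spare B's axis at crop position (405,385). I'll lower and close.

Call:
jog_arm --rows '[{"xyz": [0, 0, 3], "delta_rot": [0, 0, 0], "fingers": 0.2}, {"xyz": [0, 0, 5.3], "delta_rot": [0, 0, 0], "fingers": 0.2}, {"xyz": [0, 0, 5.3], "delta_rot": [0, 0, 0], "fingers": 0.2}, {"xyz": [0, 0, 5.3], "delta_rot": [0, 0, 0], "fingers": 0.5}, {"xyz": [0, 0, 5.3], "delta_rot": [0, 0, 0], "fingers": 1}]'

```text
clock: 3.65
tcp_pos: [0.4554, -0.025, 0.044]
orientation: [3.136, 0.18, 0.0]
contact_force: [-0.2, -0.1, 0.3]
grip_width: 0.0454
```

Call:
jog_arm --rows '[{"xyz": [0, 0, 0], "delta_rot": [0, 0, 0], "fingers": 1}, {"xyz": [0, 0, 0], "delta_rot": [0, 0, 0], "fingers": 1}, {"xyz": [0, 0, 0], "delta_rot": [0, 0, 0], "fingers": 1}, {"xyz": [0, 0, 0], "delta_rot": [0, 0, 0], "fingers": 1}, {"xyz": [0, 0, -0.5], "delta_rot": [0, 0, 0], "fingers": 1}]'

```text
clock: 4.07
tcp_pos: [0.456, -0.0251, 0.05]
orientation: [3.136, 0.18, 0.002]
contact_force: [-0.6, -0.5, -3.0]
grip_width: 0.0245
```

```bash
cat >> h.py <<'E'
CC=np.array([.569,-.260]);CA=np.radians(7.2);CY=np.array([np.cos(CA),np.sin(CA)]);CX=np.array([np.sin(CA),-np.cos(CA)])
def case(cx,cy): return CC+cx*CX+cy*CY
E
python3 - <<'E'
from h import *
show()
p=case(0,-.10); print(p,to(*p,.16,-82.8))
f=imaging.grab_frame("side"); cv2.imwrite('pics/side3.png',cv2.resize(f[180:340,310:510],None,fx=4,fy=3.75))
E
```

```text
t 4.07 tcp [ 0.456  -0.0251  0.05  ] F [-0.6 -0.5 -3. ] w 0.0245 ty -83.4 q1,q7 [ 0.2   0.42 -0.33  2.19  0.25  0.56 -1.78]
[ 0.46978853 -0.27253332] (array([ -1.44,  24.74, -10.99]), array([ 0. , -0.1, -0.6]))
```

View pics/side3.png

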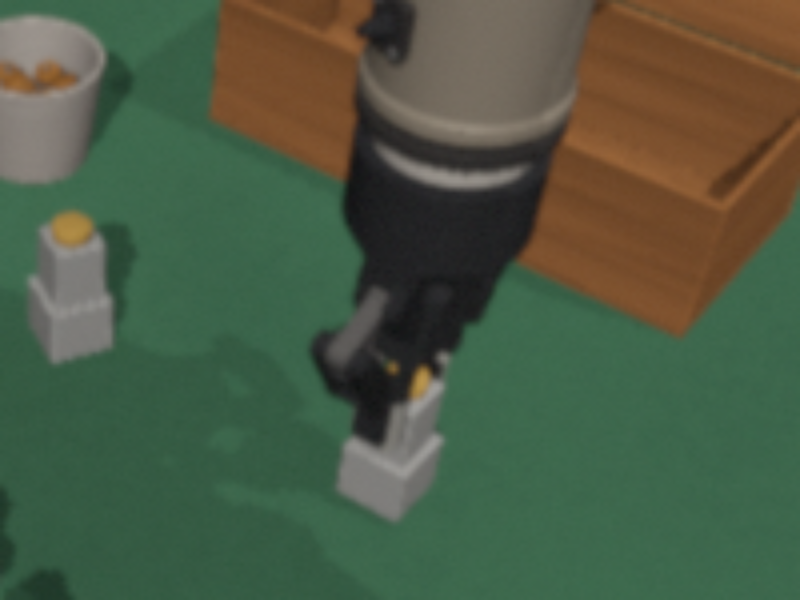

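Spare B is held (width 24.5 mm, force −3 N). I'm lifting it and moving over the case.

Call:
jog_arm --rows '[{"xyz": [0, 0, -3.5], "delta_rot": [0, 0, 0], "fingers": 1}, {"xyz": [0, 0, -7], "delta_rot": [0, 0, 0], "fingers": 1}, {"xyz": [0, 0, -10.5], "delta_rot": [0, 0, 0], "fingers": 1}, {"xyz": [0, 1, -13], "delta_rot": [0, 0, 0], "fingers": 1}, {"xyz": [0, 4, -13], "delta_rot": [0, 0, 0], "fingers": 1}]'

```text
clock: 4.53
tcp_pos: [0.4637, -0.0609, 0.1866]
orientation: [3.136, 0.191, 0.019]
contact_force: [1.5, 0.9, -3.3]
grip_width: 0.0243
```

Call:
jog_arm --rows '[{"xyz": [0, 4, 0], "delta_rot": [0, 0, 0], "fingers": 1}, {"xyz": [0, 8, 0], "delta_rot": [0, 0, -0.5], "fingers": 1}, {"xyz": [-0.5, 12, 0], "delta_rot": [0, 0, -0.5], "fingers": 1}, {"xyz": [-1, 16, 0], "delta_rot": [0, 0, -0.5], "fingers": 1}, {"xyz": [-1.4, 20, 0], "delta_rot": [0, 0, -0.5], "fingers": 1}]'

```text
clock: 4.95
tcp_pos: [0.4731, -0.2629, 0.187]
orientation: [3.135, 0.205, 0.018]
contact_force: [1.0, 0.3, -3.5]
grip_width: 0.0242
```

```bash
python3 - <<'E'
from h import *
show()
p=case(0,-.10); print(p,to(*p,.16,-82.8))
f=imaging.grab_frame("side"); cv2.imwrite('pics/side4.png',cv2.resize(f[80:320,310:570],None,fx=3,fy=2.5))
E
```

```text
t 4.95 tcp [ 0.4731 -0.2629  0.187 ] F [ 1.   0.3 -3.5] w 0.0242 ty -82.5 q1,q7 [ 0.61  0.32 -0.26  1.92  0.09  0.91 -1.13]
[ 0.46978853 -0.27253332] (array([-0.49,  0.9 ,  2.69]), array([ 0. , -0.7,  0.3]))
```

View pics/side4.png

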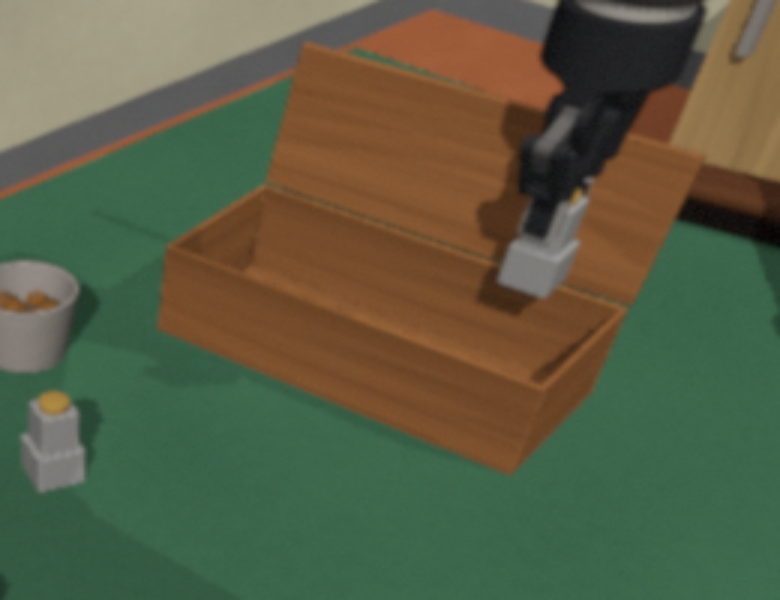

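Call:
jog_arm --rows '[{"xyz": [-0.5, 0.8, 1], "delta_rot": [0, -0.7, 0], "fingers": 1}, {"xyz": [-0.5, 0.8, 4], "delta_rot": [0, -0.7, 0], "fingers": 1}, {"xyz": [-0.5, 0.8, 7], "delta_rot": [0, -0.7, 0], "fingers": 1}, {"xyz": [-0.5, 0.8, 10], "delta_rot": [0, -0.7, 0], "fingers": 1}, {"xyz": [-0.5, 0.8, 12], "delta_rot": [0, -0.7, 0], "fingers": 1}]'

```text
clock: 5.42
tcp_pos: [0.4677, -0.2808, 0.0641]
orientation: [3.131, 0.191, -0.006]
contact_force: [-0.6, -0.0, -3.2]
grip_width: 0.0242
```

```bash
python3 - <<'E'
from h import *
show()
p=case(0,-.10); print(p,to(*p,.05,-82.8))
E
```

```text
t 5.42 tcp [ 0.4677 -0.2808  0.0641] F [-0.6 -0.  -3.2] w 0.0242 ty -83.0 q1,q7 [ 0.59  0.5  -0.21  1.99  0.17  0.68 -1.18]
[ 0.46978853 -0.27253332] (array([ 0.32, -0.8 ,  1.41]), array([ 0.2,  0.2, -0.2]))
```

Call:
jog_arm --rows '[{"xyz": [0.2, -0.7, 0.5], "delta_rot": [0, 0, 0], "fingers": 1}, {"xyz": [0.2, -0.7, 1.3], "delta_rot": [0, 0, 0], "fingers": 1}, {"xyz": [0.2, -0.7, 1.4], "delta_rot": [0, 0, 0], "fingers": 1}, {"xyz": [0.2, -0.7, 1.4], "delta_rot": [0, 0, 0], "fingers": 0.45}, {"xyz": [0.2, -0.7, 1.4], "delta_rot": [0, 0, 0], "fingers": 0.45}]'

```text
clock: 5.83
tcp_pos: [0.4699, -0.2734, 0.0512]
orientation: [3.13, 0.192, -0.002]
contact_force: [-0.5, 0.1, 0.3]
grip_width: 0.0462
```

Call:
jog_arm --rows '[{"xyz": [0, 0, 0], "delta_rot": [0, 0, 0], "fingers": 0.45}, {"xyz": [0, 0, 0], "delta_rot": [0, 0, 0], "fingers": 0.45}, {"xyz": [0, 0, -3], "delta_rot": [0, 0, 0], "fingers": 0.45}, {"xyz": [0, 0, -6], "delta_rot": [0, 0, 0], "fingers": 0.45}, {"xyz": [0, 0, -9], "delta_rot": [0, 0, 0], "fingers": 0.45}]'

```text
clock: 6.25
tcp_pos: [0.4697, -0.2727, 0.1424]
orientation: [3.131, 0.192, -0.003]
contact_force: [0.9, -0.7, -0.7]
grip_width: 0.0473
```

```bash
python3 - <<'E'
from h import *
show()
print(to(.627,.0075,.22,-20,90))
f=imaging.grab_frame("side"); cv2.imwrite('pics/side5.png',cv2.resize(f[80:320,310:570],None,fx=3,fy=2.5))
E
```

```text
t 6.25 tcp [ 0.4697 -0.2727  0.1424] F [ 0.9 -0.7 -0.7] w 0.0473 ty -83.0 q1,q7 [ 0.6   0.38 -0.24  1.94  0.13  0.83 -1.15]
(array([ 19.02, -25.85,  -7.93]), array([ 0.3,  0.1, 27. ]))
```

View pics/side5.png

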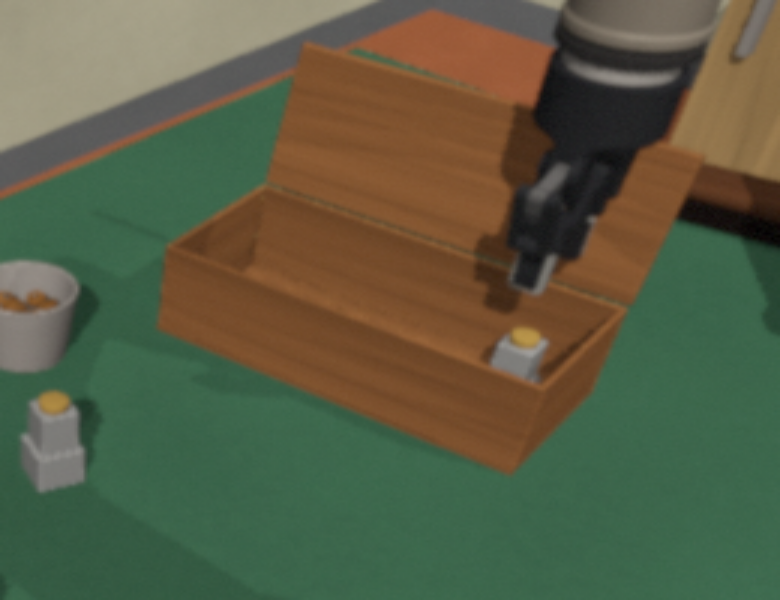

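Spare B stands in the case at crop position (520,355), below the rim. Spare A is next.

Call:
jog_arm --rows '[{"xyz": [1, -1, -4], "delta_rot": [0, 0, 3], "fingers": 0.3}, {"xyz": [3, -4, -6], "delta_rot": [0, 0, 8], "fingers": 0.2}, {"xyz": [6, -7.5, -7], "delta_rot": [0, 0, 13], "fingers": 0.2}, {"xyz": [8.5, -11, -7], "delta_rot": [0, 0, 18], "fingers": 0.2}, {"xyz": [11, -14.5, -6], "delta_rot": [0, 0, 22], "fingers": 0.2}]'

```text
clock: 6.72
tcp_pos: [0.5604, -0.1273, 0.2134]
orientation: [3.105, -0.418, 0.023]
contact_force: [0.7, -0.2, -0.1]
grip_width: 0.0684
```

```bash
python3 - <<'E'
from h import *
show()
print(to(.627,.0075,.12,-20,90))
E
```

```text
t 6.72 tcp [ 0.5604 -0.1273  0.2134] F [ 0.7 -0.2 -0.1] w 0.0684 ty -105.3 q1,q7 [ 0.3   0.34 -0.24  1.82  0.11  0.99 -1.82]
(array([  2.72, -14.82,   9.28]), array([ 0.4, -0.9,  4.7]))
```

Call:
jog_arm --rows '[{"xyz": [1, -4, 0], "delta_rot": [0, 0, 2], "fingers": 0.2}, {"xyz": [2, -8, 2], "delta_rot": [0.4, -0.9, 4.7], "fingers": 0.2}, {"xyz": [2.7, -12, 4], "delta_rot": [0.4, -0.9, 4.7], "fingers": 0.2}, {"xyz": [2.7, -14.8, 7], "delta_rot": [0.4, -0.9, 4.7], "fingers": 0.2}, {"xyz": [2.7, -14.8, 9], "delta_rot": [0.4, -0.9, 4.7], "fingers": 0.2}]'

```text
clock: 7.13
tcp_pos: [0.6287, 0.0156, 0.1225]
orientation: [-3.09, 0.533, -0.004]
contact_force: [-1.3, 0.5, -0.2]
grip_width: 0.0685
```

```bash
python3 - <<'E'
from h import *
show()
f=imaging.grab_frame("side"); cv2.imwrite('pics/side6.png',cv2.resize(f[140:300,240:440],None,fx=4,fy=3.75))
print(to(.627,.0078,.043,-20,90))
E
```

```text
t 7.13 tcp [0.6287 0.0156 0.1225] F [-1.3  0.5 -0.2] w 0.0685 ty -109.6 q1,q7 [ 0.07  0.53 -0.25  1.75  0.16  0.87 -2.17]
(array([0.46, 0.47, 7.36]), array([-0.1,  0.4,  0.4]))
```

View pics/side6.png

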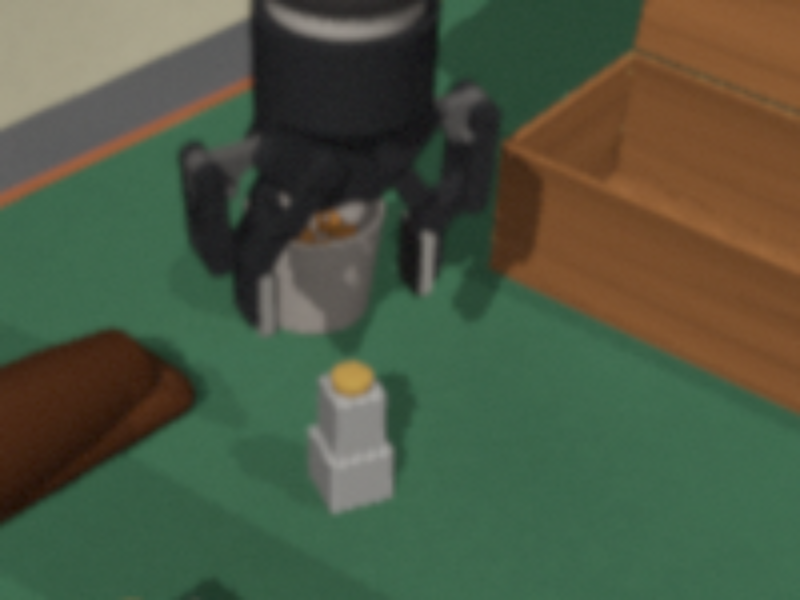

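Spare A's crown is still at (328,241), and the gripper is centred above it. I'm descending.

Call:
jog_arm --rows '[{"xyz": [0.4, 0.5, 0.5], "delta_rot": [0, 0.4, 0.4], "fingers": 0.2}, {"xyz": [0.4, 0.5, 2.5], "delta_rot": [0, 0.4, 0.4], "fingers": 0.2}, {"xyz": [0.4, 0.5, 5.5], "delta_rot": [0, 0.4, 0.4], "fingers": 0.2}, {"xyz": [0.4, 0.5, 7.6], "delta_rot": [0, 0.4, 0.4], "fingers": 0.2}, {"xyz": [0.4, 0.5, 7.8], "delta_rot": [0, 0.4, 0.4], "fingers": 0.3}]'

```text
clock: 7.6
tcp_pos: [0.624, 0.0051, 0.0359]
orientation: [3.092, -0.549, -0.006]
contact_force: [-0.3, -0.7, -0.8]
grip_width: 0.0602
```

Call:
jog_arm --rows '[{"xyz": [0, 0, 0], "delta_rot": [0, 0, 0], "fingers": 1}, {"xyz": [0, 0, 0], "delta_rot": [0, 0, 0], "fingers": 1}, {"xyz": [0, 0, 0], "delta_rot": [0, 0, 0], "fingers": 1}, {"xyz": [0, 0, 0], "delta_rot": [0, 0, 0], "fingers": 1}, {"xyz": [0, 0, 0], "delta_rot": [0, 0, 0], "fingers": 1}]'

```text
clock: 8.02
tcp_pos: [0.6253, 0.0047, 0.0378]
orientation: [3.092, -0.55, -0.001]
contact_force: [-0.8, -1.3, 5.8]
grip_width: 0.0244
```

Call:
jog_arm --rows '[{"xyz": [0, 0, -2], "delta_rot": [0, 0, 0], "fingers": 1}, {"xyz": [0, 0, -5], "delta_rot": [0, 0, 0], "fingers": 1}, {"xyz": [0, 0, -8.5], "delta_rot": [0, 0, 0], "fingers": 1}, {"xyz": [0, 0, -12], "delta_rot": [0, 0, 0], "fingers": 1}, {"xyz": [0, 0, -14], "delta_rot": [0, 0, 0], "fingers": 1}]'

```text
clock: 8.43
tcp_pos: [0.6268, 0.0051, 0.1822]
orientation: [-3.093, 0.55, -0.006]
contact_force: [0.2, 0.1, -2.8]
grip_width: 0.0244
```

```bash
python3 - <<'E'
from h import *
show()
f=imaging.grab_frame("side"); cv2.imwrite('pics/side7.png',cv2.resize(f[100:300,240:440],None,fx=3,fy=3))
p=case(0,-.05)
print(to(*p,.185,-82.8))
E
```

```text
t 8.43 tcp [0.6268 0.0051 0.1822] F [ 0.2  0.1 -2.8] w 0.0244 ty -110.2 q1,q7 [ 0.08  0.46 -0.26  1.71  0.14  0.98 -2.15]
(array([-0.89, 29.26, -0.05]), array([ -0. ,  -0.5, -27.4]))
```

View pics/side7.png

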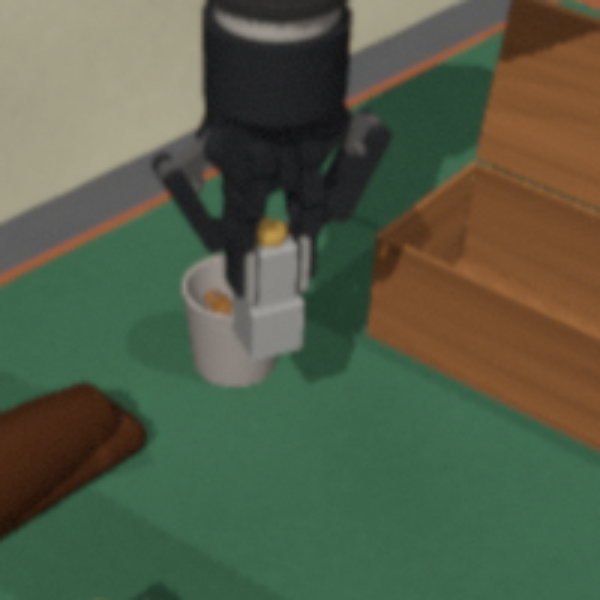

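Call:
jog_arm --rows '[{"xyz": [0, 2, -0.5], "delta_rot": [0, 0, -4], "fingers": 1}, {"xyz": [-0.2, 6, -0.5], "delta_rot": [0, 0, -9], "fingers": 1}, {"xyz": [-0.4, 10, -0.5], "delta_rot": [0, 0, -14], "fingers": 1}, {"xyz": [-0.6, 14, -0.5], "delta_rot": [0, 0, -19], "fingers": 1}, {"xyz": [-0.6, 18, -0.5], "delta_rot": [0, 0, -24], "fingers": 1}]'

```text
clock: 8.9
tcp_pos: [0.5594, -0.1628, 0.1898]
orientation: [3.139, 0.113, 0.013]
contact_force: [1.0, 0.1, -3.0]
grip_width: 0.0246
```

```bash
python3 - <<'E'
from h import *
show()
p=case(0,-.05)
print(to(*p,.185,-82.8))
E
```

```text
t 8.9 tcp [ 0.5594 -0.1628  0.1898] F [ 1.   0.1 -3. ] w 0.0246 ty -85.9 q1,q7 [ 0.42  0.38 -0.31  1.81  0.14  0.96 -1.45]
(array([-4.74, 10.03,  0.45]), array([ 0.1, -0.5, -3.1]))
```

Call:
jog_arm --rows '[{"xyz": [-2, 4, 0], "delta_rot": [0, -0.5, -3], "fingers": 1}, {"xyz": [-3.5, 7, 0], "delta_rot": [0, -0.5, -3], "fingers": 1}, {"xyz": [-4.7, 9.5, 0], "delta_rot": [0, -0.5, -3], "fingers": 1}, {"xyz": [-4.7, 9.7, 0.5], "delta_rot": [0, -0.5, -3], "fingers": 1}, {"xyz": [-4.7, 9.7, 3], "delta_rot": [0, -0.5, -3], "fingers": 1}]'

```text
clock: 9.32
tcp_pos: [0.5209, -0.2671, 0.1628]
orientation: [3.13, 0.186, 0.009]
contact_force: [1.6, 1.4, -1.9]
grip_width: 0.0245
```

```bash
python3 - <<'E'
from h import *
show()
p=case(0,-.05)
print(to(*p,.045,-82.8))
E
```

```text
t 9.32 tcp [ 0.5209 -0.2671  0.1628] F [ 1.6  1.4 -1.9] w 0.0245 ty -83.2 q1,q7 [ 0.58  0.42 -0.28  1.83  0.15  0.9  -1.21]
(array([-0.2 , -0.17, 11.78]), array([ 0.4, -0.3, -0.4]))
```

Call:
jog_arm --rows '[{"xyz": [-0.2, -0.2, 3.5], "delta_rot": [0, -0.3, 0], "fingers": 1}, {"xyz": [-0.2, -0.2, 7], "delta_rot": [0, -0.3, 0], "fingers": 1}, {"xyz": [-0.2, -0.2, 10], "delta_rot": [0, -0.3, 0], "fingers": 1}, {"xyz": [-0.2, -0.2, 11.4], "delta_rot": [0, -0.3, 0], "fingers": 1}, {"xyz": [-0.2, -0.2, 11.6], "delta_rot": [0, -0.3, 0], "fingers": 1}]'

```text
clock: 9.73
tcp_pos: [0.5173, -0.2647, 0.0436]
orientation: [3.133, 0.187, -0.007]
contact_force: [-0.1, -0.2, -1.6]
grip_width: 0.0244
```

Call:
jog_arm --rows '[{"xyz": [0, 0, 0], "delta_rot": [0, 0, 0], "fingers": 1}, {"xyz": [0, 0, 0], "delta_rot": [0, 0, 0], "fingers": 0.45}, {"xyz": [0, 0, 0], "delta_rot": [0, 0, 0], "fingers": 0.45}, {"xyz": [0, 0, 0], "delta_rot": [0, 0, 0], "fingers": 0.45}, {"xyz": [0, 0, 0], "delta_rot": [0, 0, 0], "fingers": 0.45}]'

```text
clock: 10.15
tcp_pos: [0.5182, -0.2651, 0.0449]
orientation: [3.131, 0.187, -0.003]
contact_force: [-0.7, 0.2, 0.3]
grip_width: 0.0469
```

Call:
jog_arm --rows '[{"xyz": [0, 0, -2], "delta_rot": [0, 0, 0], "fingers": 0.45}, {"xyz": [0, 0, -6], "delta_rot": [0, 0, 0], "fingers": 0.45}, {"xyz": [0, 0, -10], "delta_rot": [0, 0, 0], "fingers": 0.4}, {"xyz": [0, 0, -14], "delta_rot": [0, 0, 0], "fingers": 0.3}, {"xyz": [0, 0, -16], "delta_rot": [0, 0, 0], "fingers": 0.2}]'

```text
clock: 10.57
tcp_pos: [0.5207, -0.265, 0.211]
orientation: [3.128, 0.186, 0.008]
contact_force: [0.9, 0.1, -0.3]
grip_width: 0.0681
```

```bash
python3 - <<'E'
from h import *
show()
f=imaging.grab_frame("side"); cv2.imwrite('pics/side8.png',f)
print(to(.568,.1882,.22,-7.06))
E
```

```text
t 10.57 tcp [ 0.5207 -0.265   0.211 ] F [ 0.9  0.1 -0.3] w 0.0681 ty -83.2 q1,q7 [ 0.59  0.36 -0.29  1.79  0.13  1.   -1.2 ]
(array([  9.94, -44.51,  -1.05]), array([  0.8,   0. , -76.1]))
```

View pics/side8.png

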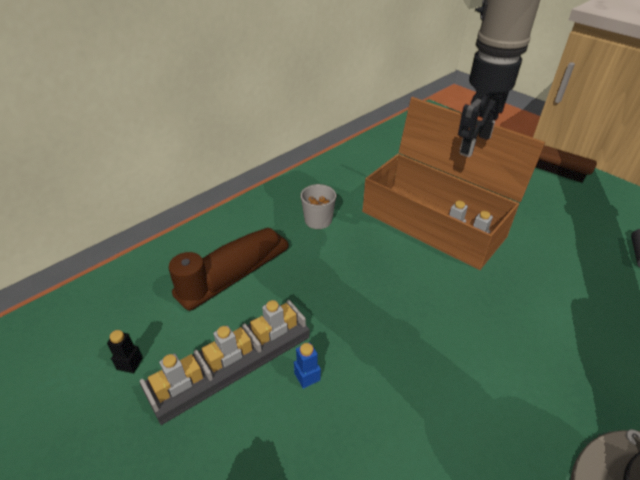

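Both spares stand in the case at (459,210) and (484,220). The next target is the nickel die in well 1 at (272,315), which sits between its brass jaws. The blue look-alike at (307,365) stands on the bench, outside the rack. The earlier crop confirmed this.

Call:
jog_arm --rows '[{"xyz": [1, -4, -1], "delta_rot": [0, 0, -6], "fingers": 0.2}, {"xyz": [2, -8, -1.5], "delta_rot": [0, 0, -12], "fingers": 0.2}, {"xyz": [3, -12, -1.5], "delta_rot": [0, 0, -18], "fingers": 0.2}, {"xyz": [4, -16, -1.5], "delta_rot": [0, 0, -24], "fingers": 0.2}, {"xyz": [5, -20, -1.5], "delta_rot": [0, 0, -30], "fingers": 0.2}]'

```text
clock: 11.03
tcp_pos: [0.5478, -0.0606, 0.2277]
orientation: [2.966, 0.994, 0.011]
contact_force: [0.5, 0.0, 0.1]
grip_width: 0.0682
```

```bash
python3 - <<'E'
from h import *
show()
print(to(.568,.1882,.22,-7.06))
E
```

```text
t 11.03 tcp [ 0.5478 -0.0606  0.2277] F [0.5 0.  0.1] w 0.0682 ty -52.9 q1,q7 [ 0.39  0.31 -0.48  1.84  0.18  1.02 -1.09]
(array([ 16.61, -18.65,   0.53]), array([  0.9,   0.2, -45.9]))
```

Call:
jog_arm --rows '[{"xyz": [3, -3, 0], "delta_rot": [0, 0, -6], "fingers": 0.2}, {"xyz": [5.5, -6, 0], "delta_rot": [0, 0, -12], "fingers": 0.2}, {"xyz": [8, -9, 0], "delta_rot": [0, 0, -18], "fingers": 0.2}, {"xyz": [10.5, -12, 0], "delta_rot": [0, 0, -25], "fingers": 0.2}, {"xyz": [13, -14.5, 0], "delta_rot": [0, 0, -32], "fingers": 0.2}]'

```text
clock: 11.45
tcp_pos: [0.5635, 0.1362, 0.2264]
orientation: [2.569, 1.782, 0.006]
contact_force: [0.7, 0.1, 0.3]
grip_width: 0.0684
```

```bash
python3 - <<'E'
from h import *
show()
print(to(.568,.1882,.15,-7.06))
E
```

```text
t 11.45 tcp [0.5635 0.1362 0.2264] F [0.7 0.1 0.3] w 0.0684 ty -20.5 q1,q7 [ 0.15  0.39 -0.65  1.77  0.28  1.07 -0.95]
(array([ 5.07, -1.52,  7.6 ]), array([  0.8,   0.4, -13.5]))
```

Call:
jog_arm --rows '[{"xyz": [2, -0.8, 1], "delta_rot": [0.5, 0.2, -6], "fingers": 0.2}, {"xyz": [4, -1.5, 3], "delta_rot": [0.8, 0.4, -12], "fingers": 0.2}, {"xyz": [4.8, -1.5, 5], "delta_rot": [0.8, 0.4, -13.5], "fingers": 0.2}, {"xyz": [4.9, -1.5, 7], "delta_rot": [0.8, 0.4, -13.5], "fingers": 0.2}, {"xyz": [4.9, -1.5, 8.5], "delta_rot": [0.8, 0.4, -13.5], "fingers": 0.2}]'

```text
clock: 11.87
tcp_pos: [0.5671, 0.1873, 0.1396]
orientation: [-2.351, -2.083, 0.001]
contact_force: [-0.2, -0.3, -0.4]
grip_width: 0.0682
```

```bash
python3 - <<'E'
from h import *
show()
f=imaging.grab_frame("side"); cv2.imwrite('pics/side9.png',cv2.resize(f[200:400,180:380],None,fx=3,fy=3))
f=imaging.grab_frame("top"); cv2.imwrite('pics/top9.png',cv2.resize(f[160:320,150:350],None,fx=3,fy=3))
print(to(.568,.1882,.1,-7.06))
E
```

```text
t 11.87 tcp [0.5671 0.1873 0.1396] F [-0.2 -0.3 -0.4] w 0.0682 ty -6.9 q1,q7 [ 0.07  0.54 -0.66  1.8   0.4   0.95 -0.88]
(array([0.3 , 0.18, 3.86]), array([-0.2,  0.1,  0.1]))
```

View pics/side9.png

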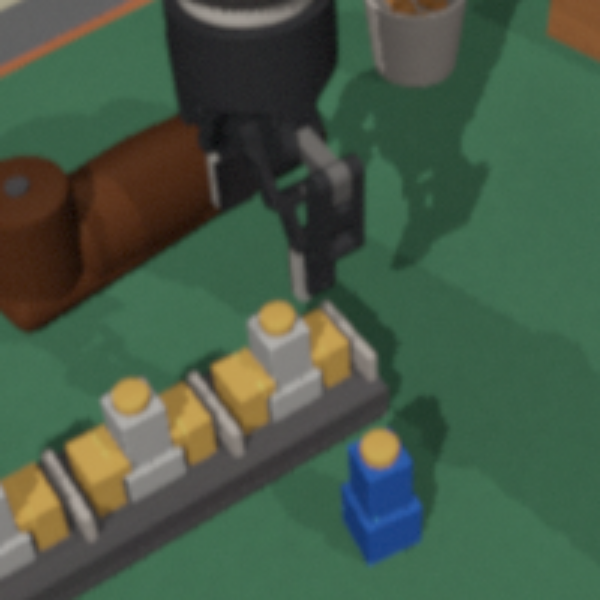

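View pics/top9.png

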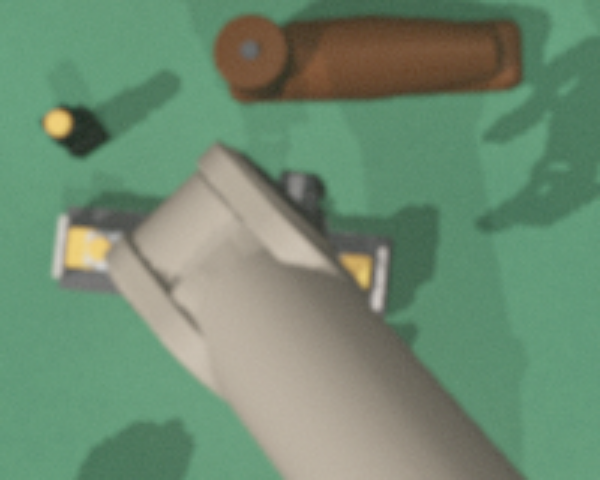

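Call:
jog_arm --rows '[{"xyz": [0.3, 0.1, 1], "delta_rot": [0, 0, 0], "fingers": 0.2}, {"xyz": [0.3, 0.1, 4], "delta_rot": [0, 0, 0], "fingers": 0.2}, {"xyz": [0.2, 0.1, 7], "delta_rot": [0, 0, 0], "fingers": 0.2}, {"xyz": [0.1, 0.1, 8], "delta_rot": [0, 0, 0], "fingers": 0.2}, {"xyz": [0.1, 0.1, 8], "delta_rot": [0, 0, 0], "fingers": 0.2}]'

```text
clock: 12.38
tcp_pos: [0.5654, 0.1852, 0.0566]
orientation: [-2.351, -2.08, 0.013]
contact_force: [-0.1, -0.4, 0.1]
grip_width: 0.0685
```

```bash
python3 - <<'E'
from h import *
show()
f=imaging.grab_frame("side"); cv2.imwrite('pics/side10.png',cv2.resize(f[240:380,200:360],None,fx=4,fy=4))
print(to(.568,.1882,.058,-7.06))
E
```

```text
t 12.38 tcp [0.5654 0.1852 0.0566] F [-0.1 -0.4  0.1] w 0.0685 ty -7.0 q1,q7 [ 0.02  0.64 -0.6   1.84  0.48  0.81 -0.95]
(array([0.23, 0.11, 0.05]), array([-0.3,  0.2,  0. ]))
```

View pics/side10.png

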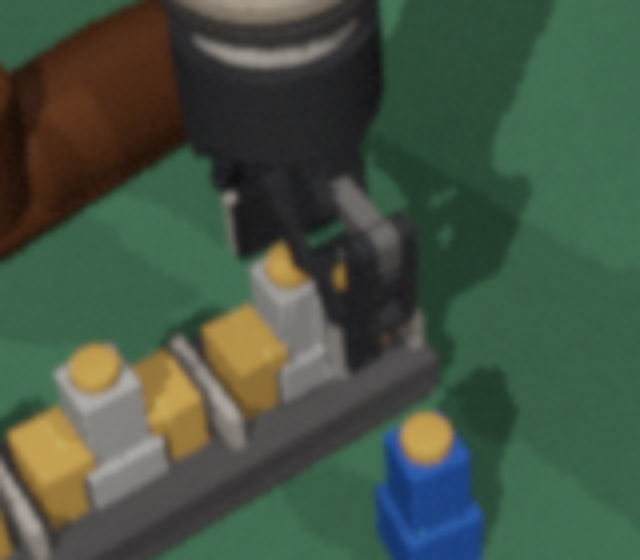

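Call:
jog_arm --rows '[{"xyz": [0.25, 0.1, -0.2], "delta_rot": [0, 0, 0], "fingers": 0.2}, {"xyz": [0.25, 0.1, -0.2], "delta_rot": [0, 0, 0], "fingers": 0.6}, {"xyz": [0.25, 0.1, -0.2], "delta_rot": [0, 0, 0], "fingers": 1}, {"xyz": [0.25, 0.1, -0.2], "delta_rot": [0, 0, 0], "fingers": 1}, {"xyz": [0.25, 0.1, -0.2], "delta_rot": [0, 0, 0], "fingers": 1}]'

```text
clock: 12.85
tcp_pos: [0.5688, 0.1887, 0.0616]
orientation: [-2.353, -2.081, 0.006]
contact_force: [-1.2, -0.3, 4.8]
grip_width: 0.024
```

Call:
jog_arm --rows '[{"xyz": [0, 0, 0], "delta_rot": [0, 0, 0], "fingers": 1}, {"xyz": [0, 0, 0], "delta_rot": [0, 0, 0], "fingers": 1}, {"xyz": [0, 0, 0], "delta_rot": [0, 0, 0], "fingers": 1}, {"xyz": [0, 0, 0], "delta_rot": [0, 0, 0], "fingers": 1}, {"xyz": [0, 0, 0], "delta_rot": [0, 0, 0], "fingers": 1}]'

```text
clock: 13.27
tcp_pos: [0.5688, 0.1885, 0.0616]
orientation: [-2.353, -2.081, 0.006]
contact_force: [0.0, -0.9, 1.6]
grip_width: 0.0239
```

```bash
python3 - <<'E'
from h import *
show()
f=imaging.grab_frame("side"); cv2.imwrite('pics/side11.png',cv2.resize(f[240:380,200:360],None,fx=4,fy=4))
E
```

```text
t 13.27 tcp [0.5688 0.1885 0.0616] F [ 0.  -0.9  1.6] w 0.0239 ty -7.0 q1,q7 [ 0.02  0.64 -0.6   1.84  0.48  0.82 -0.95]
```

View pics/side11.png

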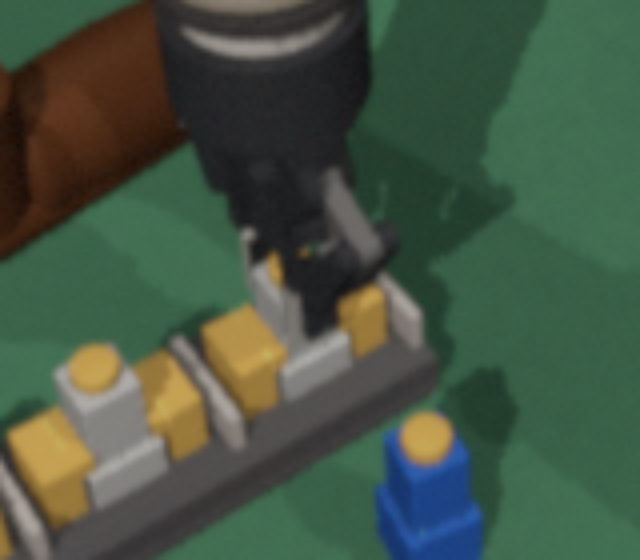

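Die 1 is gripped above the jaws (24 mm width). I'm rocking toward +y (tool +x), then −y.

Call:
jog_arm --rows '[{"xyz": [0.5, 0, -0.05], "delta_rot": [0, 0, 0], "fingers": 1}, {"xyz": [1.0, 0, -0.1], "delta_rot": [0, 0, 0], "fingers": 1}, {"xyz": [1.4, 0, -0.15], "delta_rot": [0, 0, 0], "fingers": 1}, {"xyz": [1.4, 0, -0.15], "delta_rot": [0, 0, 0], "fingers": 1}, {"xyz": [1.4, 0, -0.15], "delta_rot": [0, 0, 0], "fingers": 1}]' --grip_force 60

```text
clock: 13.73
tcp_pos: [0.5704, 0.1954, 0.0621]
orientation: [2.353, 2.073, -0.021]
contact_force: [-0.9, -13.3, 5.0]
grip_width: 0.0239
```

```bash
python3 - <<'E'
from h import *
show()
f=imaging.grab_frame("side"); cv2.imwrite('pics/side12.png',cv2.resize(f[240:380,200:360],None,fx=4,fy=4))
E
```

```text
t 13.73 tcp [0.5704 0.1954 0.0621] F [ -0.9 -13.3   5. ] w 0.0239 ty -7.3 q1,q7 [ 0.    0.64 -0.6   1.82  0.48  0.84 -0.96]
```

View pics/side12.png

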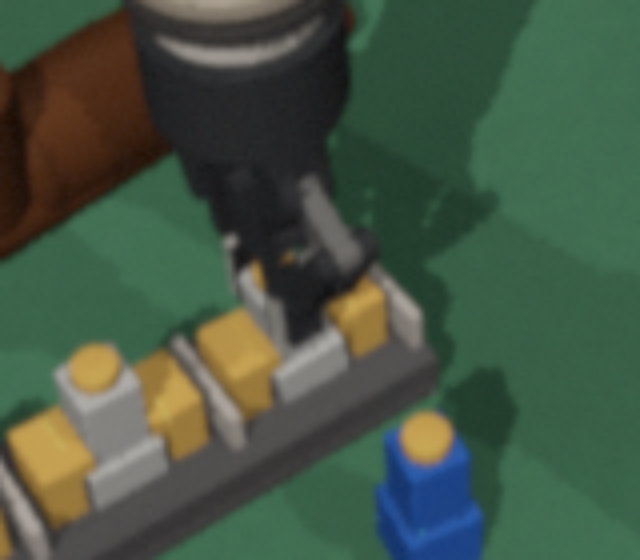

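Call:
jog_arm --rows '[{"xyz": [0.7, 0, -0.1], "delta_rot": [0, 0, 0], "fingers": 1}, {"xyz": [1.2, 0, -0.1], "delta_rot": [0, 0, 0], "fingers": 1}, {"xyz": [1.5, 0, -0.1], "delta_rot": [0, 0, 0], "fingers": 1}, {"xyz": [1.5, 0, -0.1], "delta_rot": [0, 0, 0], "fingers": 1}, {"xyz": [1.5, 0, -0.1], "delta_rot": [0, 0, 0], "fingers": 1}]'

```text
clock: 14.2
tcp_pos: [0.5715, 0.2005, 0.0621]
orientation: [2.353, 2.061, -0.043]
contact_force: [-5.6, -20.9, 13.3]
grip_width: 0.0238
```

```bash
python3 - <<'E'
from h import *
show()
f=imaging.grab_frame("side"); cv2.imwrite('pics/side13.png',cv2.resize(f[240:380,200:360],None,fx=4,fy=4))
E
```

```text
t 14.2 tcp [0.5715 0.2005 0.0621] F [ -5.6 -20.9  13.3] w 0.0238 ty -7.6 q1,q7 [-0.02  0.65 -0.59  1.81  0.49  0.86 -0.98]
```

View pics/side13.png

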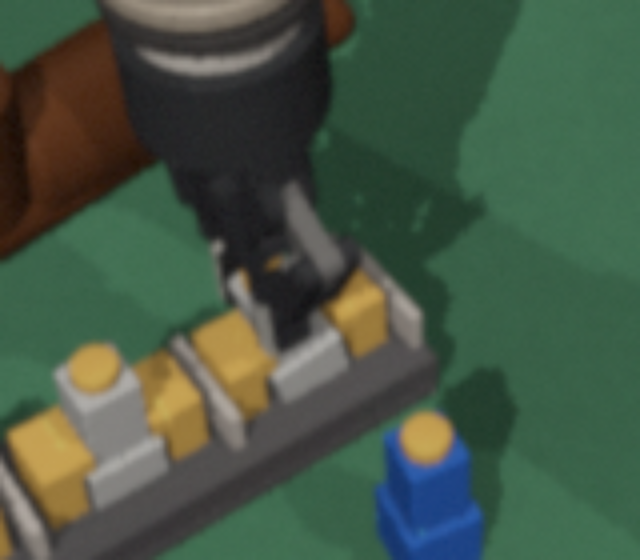

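Call:
jog_arm --rows '[{"xyz": [-0.8, 0, -0.2], "delta_rot": [0, 0, 0], "fingers": 1}, {"xyz": [-1.6, 0, -0.2], "delta_rot": [0, 0, 0], "fingers": 1}, {"xyz": [-2.4, 0, -0.2], "delta_rot": [0, 0, 0], "fingers": 1}, {"xyz": [-3.2, 0, -0.2], "delta_rot": [0, 0, 0], "fingers": 1}, {"xyz": [-3.2, 0, -0.2], "delta_rot": [0, 0, 0], "fingers": 1}]'

```text
clock: 14.67
tcp_pos: [0.5686, 0.1786, 0.0675]
orientation: [2.353, 2.071, -0.019]
contact_force: [1.2, 16.7, 2.7]
grip_width: 0.0237
```

```bash
python3 - <<'E'
from h import *
show()
f=imaging.grab_frame("side"); cv2.imwrite('pics/side14.png',cv2.resize(f[240:380,200:360],None,fx=4,fy=4))
E
```

```text
t 14.67 tcp [0.5686 0.1786 0.0675] F [ 1.2 16.7  2.7] w 0.0237 ty -7.3 q1,q7 [ 0.03  0.63 -0.6   1.84  0.48  0.84 -0.94]
```

View pics/side14.png

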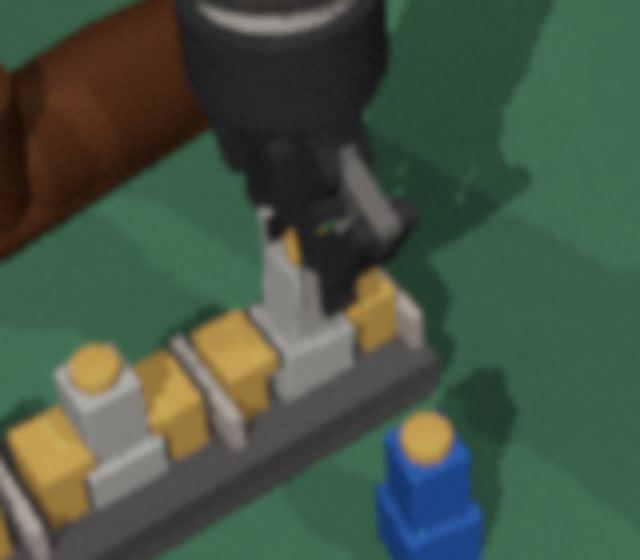

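Call:
jog_arm --rows '[{"xyz": [-0.7, 0, 0], "delta_rot": [0, 0, 0], "fingers": 1}, {"xyz": [-1.3, 0, 0], "delta_rot": [0, 0, 0], "fingers": 1}, {"xyz": [-1.3, 0, 0], "delta_rot": [0, 0, 0], "fingers": 1}, {"xyz": [0, 0, 0], "delta_rot": [0, 0, 0], "fingers": 1}, {"xyz": [0.8, 0, -0.2], "delta_rot": [0, 0, 0], "fingers": 1}]'

```text
clock: 15.13
tcp_pos: [0.5689, 0.1845, 0.0684]
orientation: [2.351, 2.07, -0.028]
contact_force: [0.7, -10.7, -3.7]
grip_width: 0.0235
```

```bash
python3 - <<'E'
from h import *
show()
f=imaging.grab_frame("side"); cv2.imwrite('pics/side15.png',cv2.resize(f[240:380,200:360],None,fx=4,fy=4))
E
```

```text
t 15.13 tcp [0.5689 0.1845 0.0684] F [  0.7 -10.7  -3.7] w 0.0235 ty -7.3 q1,q7 [ 0.02  0.63 -0.6   1.83  0.48  0.85 -0.95]
```

View pics/side15.png

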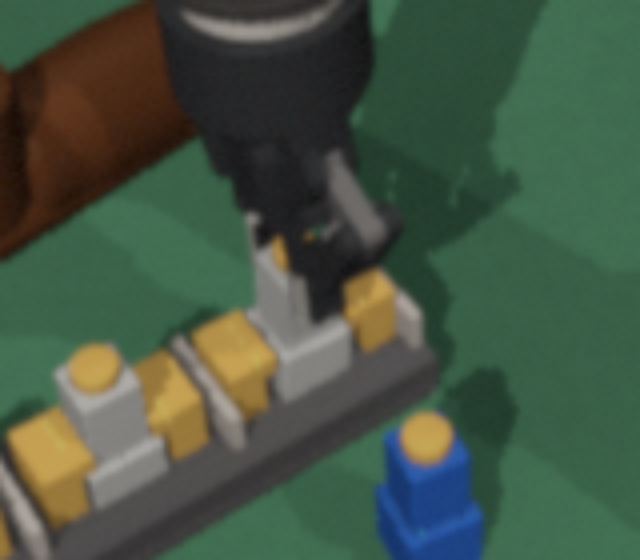

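Both jaws are pushed out and the shoulder has risen between them. I'm lifting gently, centred.

Call:
jog_arm --rows '[{"xyz": [0.3, 0, -0.3], "delta_rot": [0, 0, 0], "fingers": 1}, {"xyz": [0.3, 0, -0.6], "delta_rot": [0, 0, 0], "fingers": 1}, {"xyz": [0.3, 0, -1.0], "delta_rot": [0, 0, 0], "fingers": 1}, {"xyz": [0.3, 0, -1.4], "delta_rot": [0, 0, 0], "fingers": 1}, {"xyz": [0.3, 0, -1.8], "delta_rot": [0, 0, 0], "fingers": 1}]'

```text
clock: 15.6
tcp_pos: [0.5686, 0.1871, 0.0859]
orientation: [2.351, 2.069, -0.034]
contact_force: [-1.0, -4.6, -6.0]
grip_width: 0.0239
```

```bash
python3 - <<'E'
from h import *
show()
f=imaging.grab_frame("side"); cv2.imwrite('pics/side16.png',cv2.resize(f[240:380,200:360],None,fx=4,fy=4))
E
```

```text
t 15.6 tcp [0.5686 0.1871 0.0859] F [-1.  -4.6 -6. ] w 0.0239 ty -7.3 q1,q7 [ 0.02  0.61 -0.61  1.82  0.46  0.88 -0.94]
```

View pics/side16.png

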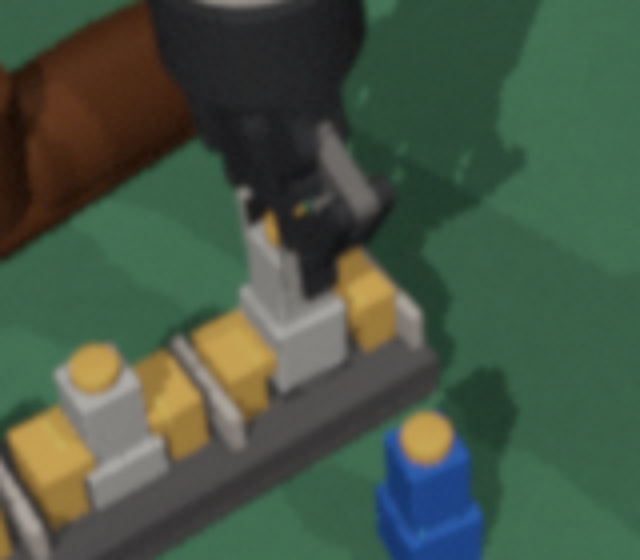

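Call:
jog_arm --rows '[{"xyz": [0, 0, -1.5], "delta_rot": [0, 0, 0], "fingers": 1}, {"xyz": [0, 0, -3.5], "delta_rot": [0, 0, 0], "fingers": 1}, {"xyz": [0, 0, -6.5], "delta_rot": [0, 0, 0], "fingers": 1}, {"xyz": [0, 0, -10], "delta_rot": [0, 0, 0], "fingers": 1}, {"xyz": [0, 0, -12.5], "delta_rot": [0, 0, 0], "fingers": 1}]'

```text
clock: 16.07
tcp_pos: [0.5702, 0.1919, 0.215]
orientation: [2.35, 2.071, -0.027]
contact_force: [0.4, 0.5, -1.8]
grip_width: 0.024
```

```bash
python3 - <<'E'
from h import *
show()
f=imaging.grab_frame("side"); cv2.imwrite('pics/side17.png',cv2.resize(f[180:380,150:350],None,fx=3,fy=3))
print(to(*case(0,0),.2,-82.8))
E
```

```text
t 16.07 tcp [0.5702 0.1919 0.215 ] F [ 0.4  0.5 -1.8] w 0.024 ty -7.2 q1,q7 [ 0.08  0.46 -0.69  1.71  0.34  1.1  -0.84]
(array([-44.99,   5.34,   2.71]), array([ 0.7,  0.7, 75.6]))
```

View pics/side17.png

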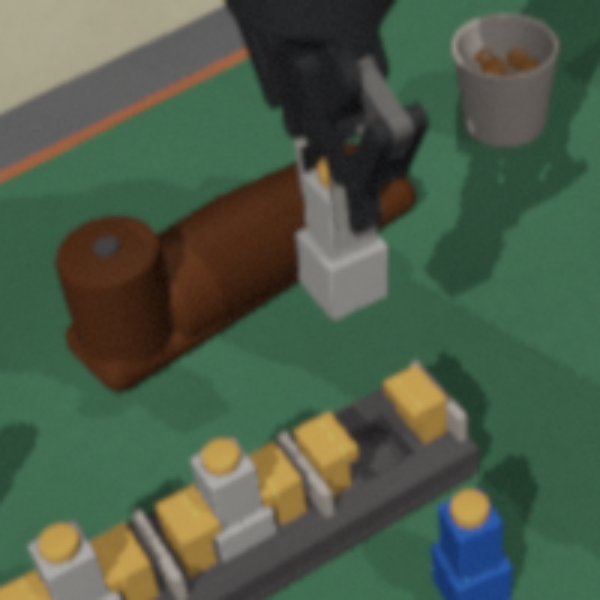

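Die 1 is out and held upright. I'm carrying it to the case centre.

Call:
jog_arm --rows '[{"xyz": [-3, 0.3, 0], "delta_rot": [0, 0, 6], "fingers": 1}, {"xyz": [-7, 0.7, 0], "delta_rot": [0, 0, 12], "fingers": 1}, {"xyz": [-11, 1.2, 0], "delta_rot": [0, 0, 18], "fingers": 1}, {"xyz": [-15, 1.7, 0], "delta_rot": [0, 0, 24], "fingers": 1}, {"xyz": [-19, 2.2, 0], "delta_rot": [0, 0, 30], "fingers": 1}]'

```text
clock: 16.53
tcp_pos: [0.5704, 0.0017, 0.2235]
orientation: [2.804, 1.385, -0.008]
contact_force: [1.1, 0.1, -2.4]
grip_width: 0.0239
```

```bash
python3 - <<'E'
from h import *
show()
print(to(*case(0,0),.21,-82.8))
E
```

```text
t 16.53 tcp [0.5704 0.0017 0.2235] F [ 1.1  0.1 -2.4] w 0.0239 ty -37.4 q1,q7 [ 0.31  0.36 -0.55  1.79  0.23  1.05 -0.97]
(array([-20.85,  15.78,   1.73]), array([ 0.8,  0.3, 45.4]))
```

Call:
jog_arm --rows '[{"xyz": [-3, 2.3, 0], "delta_rot": [0, 0, 6], "fingers": 1}, {"xyz": [-6.3, 4.7, 0], "delta_rot": [0, 0, 13], "fingers": 1}, {"xyz": [-9.5, 7.2, 0], "delta_rot": [0, 0, 20], "fingers": 1}, {"xyz": [-12.6, 9.6, 0], "delta_rot": [0, 0, 27], "fingers": 1}, {"xyz": [-15.6, 12, 0], "delta_rot": [0, 0, 34], "fingers": 1}]'

```text
clock: 16.95
tcp_pos: [0.571, -0.1961, 0.2268]
orientation: [3.087, 0.497, 0.002]
contact_force: [0.7, -0.5, -2.9]
grip_width: 0.0238
```

```bash
python3 - <<'E'
from h import *
show()
print(to(*case(0,0),.18,-82.8))
E
```

```text
t 16.95 tcp [ 0.571  -0.1961  0.2268] F [ 0.7 -0.5 -2.9] w 0.0238 ty -71.7 q1,q7 [ 0.49  0.39 -0.35  1.72  0.17  1.05 -1.17]
(array([-2.19,  5.94,  4.77]), array([ 0.8, -0. , 11.1]))
```

Call:
jog_arm --rows '[{"xyz": [-1, 2.5, 0], "delta_rot": [0.4, 0, 6], "fingers": 1}, {"xyz": [-2, 5, 1], "delta_rot": [0.8, 0, 11], "fingers": 1}, {"xyz": [-2.2, 5.5, 3], "delta_rot": [0.8, 0, 11], "fingers": 1}, {"xyz": [-2.2, 5.6, 5.5], "delta_rot": [0.8, 0, 11], "fingers": 1}, {"xyz": [-2.2, 5.6, 8], "delta_rot": [0.8, 0, 11], "fingers": 1}]'

```text
clock: 17.37
tcp_pos: [0.5689, -0.2576, 0.1475]
orientation: [3.135, 0.198, 0.005]
contact_force: [0.5, -0.2, -2.6]
grip_width: 0.0238
```

```bash
python3 - <<'E'
from h import *
show()
print(to(*case(0,0),.059,-82.8))
f=imaging.grab_frame("side"); cv2.imwrite('pics/side18.png',cv2.resize(f[80:280,330:560],None,fx=3,fy=3))
E
```

```text
t 17.37 tcp [ 0.5689 -0.2576  0.1475] F [ 0.5 -0.2 -2.6] w 0.0238 ty -82.8 q1,q7 [ 0.54  0.5  -0.29  1.75  0.17  0.92 -1.26]
(array([-0.05,  0.24,  8.85]), array([ 0. , -0.2,  0. ]))
```

View pics/side18.png

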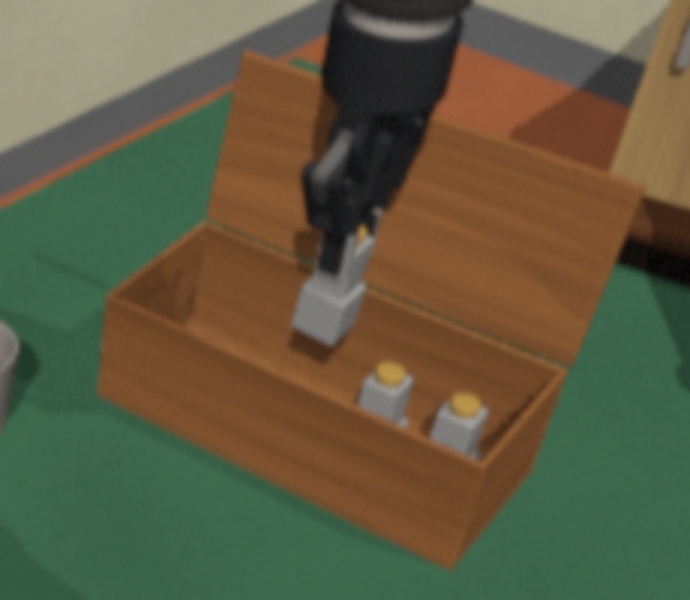

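Call:
jog_arm --rows '[{"xyz": [0, 0.1, 3], "delta_rot": [0, 0, 0], "fingers": 1}, {"xyz": [0, 0.1, 6], "delta_rot": [0, 0, 0], "fingers": 1}, {"xyz": [0, 0.1, 8.5], "delta_rot": [0, 0, 0], "fingers": 1}, {"xyz": [0, 0.1, 8.8], "delta_rot": [0, 0, 0], "fingers": 1}, {"xyz": [0, 0.1, 8.8], "delta_rot": [0, 0, 0], "fingers": 1}]'

```text
clock: 17.83
tcp_pos: [0.5668, -0.2553, 0.0542]
orientation: [-3.131, -0.202, 0.005]
contact_force: [0.5, 0.5, -2.1]
grip_width: 0.0235
```

Call:
jog_arm --rows '[{"xyz": [0, 0, 0], "delta_rot": [0, 0, 0], "fingers": 1}, {"xyz": [0, 0, 0], "delta_rot": [0, 0, 0], "fingers": 0.45}, {"xyz": [0, 0, 0], "delta_rot": [0, 0, 0], "fingers": 0.45}, {"xyz": [0, 0, 0], "delta_rot": [0, 0, 0], "fingers": 0.45}, {"xyz": [0, 0, 0], "delta_rot": [0, 0, 0], "fingers": 0.45}]'

```text
clock: 18.25
tcp_pos: [0.5672, -0.2554, 0.0547]
orientation: [-3.131, -0.202, 0.004]
contact_force: [0.2, 0.2, -0.1]
grip_width: 0.047
```

Call:
jog_arm --rows '[{"xyz": [0, 0, -2], "delta_rot": [0, 0, 0], "fingers": 0.45}, {"xyz": [0, 0, -6], "delta_rot": [0, 0, 0], "fingers": 0.45}, {"xyz": [0, 0, -10], "delta_rot": [0, 0, 0], "fingers": 0.4}, {"xyz": [0, 0, -14], "delta_rot": [0, 0, 0], "fingers": 0.3}, {"xyz": [0, 0, -16], "delta_rot": [0, 0, 0], "fingers": 0.2}]'

```text
clock: 18.67
tcp_pos: [0.5696, -0.2565, 0.2204]
orientation: [-3.134, -0.202, -0.006]
contact_force: [0.6, -1.3, -0.7]
grip_width: 0.0679
```

```bash
python3 - <<'E'
from h import *
show()
print(to(.5787,.2762,.22,-7.06))
f=imaging.grab_frame("side"); cv2.imwrite('pics/side19.png',f)
E
```

```text
t 18.67 tcp [ 0.5696 -0.2565  0.2204] F [ 0.6 -1.3 -0.7] w 0.0679 ty -82.6 q1,q7 [ 0.55  0.42 -0.3   1.68  0.14  1.06 -1.23]
(array([  7.74, -52.71,   0.11]), array([  0.1,  -0.2, -75.6]))
```

View pics/side19.png

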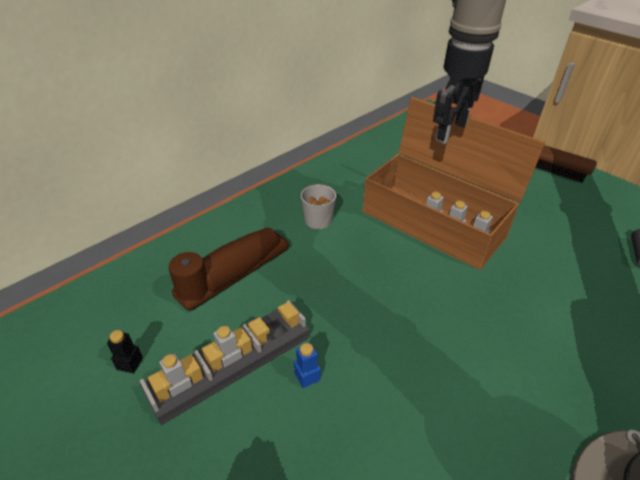

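Three cartridges stand in the case, at (435,200), (459,210) and (484,220). Die 2 at (226,345) is next.

Call:
jog_arm --rows '[{"xyz": [0.7, -4, -0.3], "delta_rot": [0, 0, -6], "fingers": 0.2}, {"xyz": [1.3, -8, -0.3], "delta_rot": [0, 0, -12], "fingers": 0.2}, {"xyz": [2, -12, -0.3], "delta_rot": [0, 0, -18], "fingers": 0.2}, {"xyz": [2.5, -16, -0.3], "delta_rot": [0, 0, -24], "fingers": 0.2}, {"xyz": [3, -20, -0.3], "delta_rot": [0, 0, -30], "fingers": 0.2}]'

```text
clock: 19.13
tcp_pos: [0.5748, -0.0531, 0.2262]
orientation: [2.97, 1.012, 0.012]
contact_force: [0.9, 0.6, -0.5]
grip_width: 0.0683
```

```bash
python3 - <<'E'
from h import *
show()
print(to(.5787,.2762,.22,-7.06))
E
```

```text
t 19.13 tcp [ 0.5748 -0.0531  0.2262] F [ 0.9  0.6 -0.5] w 0.0683 ty -52.4 q1,q7 [ 0.37  0.36 -0.48  1.78  0.19  1.04 -1.1 ]
(array([ 20.41, -25.84,   0.6 ]), array([  0.5,  -0.2, -45.3]))
```

Call:
jog_arm --rows '[{"xyz": [2.5, -3.2, 0], "delta_rot": [0, 0, -6], "fingers": 0.2}, {"xyz": [5, -6.4, 0], "delta_rot": [0, 0, -12], "fingers": 0.2}, {"xyz": [7.5, -9.6, 0], "delta_rot": [0, 0, -18], "fingers": 0.2}, {"xyz": [10, -12.8, 0], "delta_rot": [0, 0, -25], "fingers": 0.2}, {"xyz": [12.5, -16, 0], "delta_rot": [0, 0, -31], "fingers": 0.2}]'

```text
clock: 19.55
tcp_pos: [0.5757, 0.1517, 0.2261]
orientation: [2.585, 1.775, 0.011]
contact_force: [0.5, -0.8, -0.2]
grip_width: 0.0683
```

```bash
python3 - <<'E'
from h import *
show()
print(to(.5787,.2762,.14,-7.06))
E
```

```text
t 19.55 tcp [0.5757 0.1517 0.2261] F [ 0.5 -0.8 -0.2] w 0.0683 ty -21.0 q1,q7 [ 0.13  0.42 -0.64  1.73  0.29  1.08 -0.98]
(array([11.71, -4.26,  8.6 ]), array([  0.5,  -0.1, -14. ]))
```

Call:
jog_arm --rows '[{"xyz": [4, -1.4, 0], "delta_rot": [0, 0, -6], "fingers": 0.2}, {"xyz": [8, -2.8, 1], "delta_rot": [0.5, 0, -12], "fingers": 0.2}, {"xyz": [11, -4.2, 3], "delta_rot": [0.5, 0, -14], "fingers": 0.2}, {"xyz": [11.6, -4.2, 6], "delta_rot": [0.5, 0, -14], "fingers": 0.2}, {"xyz": [11.6, -4.2, 9], "delta_rot": [0.5, 0, -14], "fingers": 0.2}]'

```text
clock: 19.97
tcp_pos: [0.5781, 0.2802, 0.1358]
orientation: [-2.346, -2.086, -0.008]
contact_force: [0.5, -0.8, -0.8]
grip_width: 0.0685
```

```bash
python3 - <<'E'
from h import *
show()
print(to(.5787,.2762,.059,-7.06))
E
```

```text
t 19.97 tcp [0.5781 0.2802 0.1358] F [ 0.5 -0.8 -0.8] w 0.0685 ty -6.7 q1,q7 [-0.08  0.61 -0.66  1.69  0.43  0.99 -1.01]
(array([-0.43,  0.1 ,  7.68]), array([ 0.1, -0.3,  0.4]))
```

Call:
jog_arm --rows '[{"xyz": [-0.2, 0.1, 1], "delta_rot": [0, -0.3, 0], "fingers": 0.2}, {"xyz": [-0.3, 0.1, 4], "delta_rot": [0, -0.3, 0], "fingers": 0.2}, {"xyz": [-0.3, 0.1, 7], "delta_rot": [0, -0.3, 0], "fingers": 0.2}, {"xyz": [-0.2, 0.1, 7.5], "delta_rot": [0, -0.3, 0], "fingers": 0.2}, {"xyz": [-0.2, 0.1, 7.5], "delta_rot": [0, -0.3, 0], "fingers": 0.2}]'

```text
clock: 20.38
tcp_pos: [0.578, 0.2773, 0.0594]
orientation: [2.348, 2.087, -0.004]
contact_force: [0.6, 0.5, -0.1]
grip_width: 0.0681
```

```bash
python3 - <<'E'
from h import *
show()
f=imaging.grab_frame("side"); cv2.imwrite('pics/side20.png',cv2.resize(f[260:400,150:310],None,fx=4,fy=4))
print(to(.5787,.2762,.0595,-7.06))
E
```

```text
t 20.38 tcp [0.578  0.2773 0.0594] F [ 0.6  0.5 -0.1] w 0.0681 ty -6.7 q1,q7 [-0.11  0.7  -0.61  1.73  0.5   0.87 -1.06]
(array([-0.22, -0.02,  0.18]), array([0. , 0. , 0.3]))
```

View pics/side20.png

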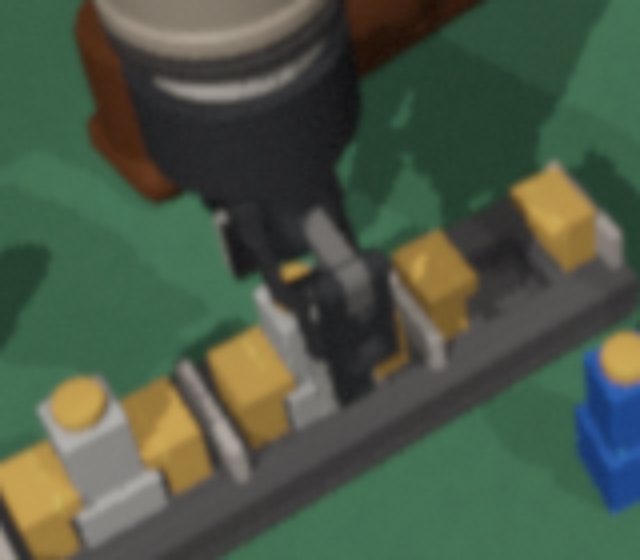

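Centred on die 2. Closing.

Call:
jog_arm --rows '[{"xyz": [-0.1, 0, 0], "delta_rot": [0, 0, 0], "fingers": 0.6}, {"xyz": [-0.1, 0, 0], "delta_rot": [0, 0, 0], "fingers": 1}, {"xyz": [-0.1, 0, 0], "delta_rot": [0, 0, 0], "fingers": 1}, {"xyz": [-0.1, 0, 0], "delta_rot": [0, 0, 0], "fingers": 1}, {"xyz": [-0.1, 0, 0], "delta_rot": [0, 0, 0], "fingers": 1}]'

```text
clock: 20.85
tcp_pos: [0.5803, 0.2777, 0.0631]
orientation: [2.347, 2.086, 0.005]
contact_force: [-0.0, -0.6, 6.4]
grip_width: 0.0238
```

Call:
jog_arm --rows '[{"xyz": [0.7, 0, -0.1], "delta_rot": [0, 0, 0], "fingers": 1}, {"xyz": [1.4, 0, -0.1], "delta_rot": [0, 0, 0], "fingers": 1}, {"xyz": [2.1, 0, -0.2], "delta_rot": [0, 0, 0], "fingers": 1}, {"xyz": [2.4, 0, -0.2], "delta_rot": [0, 0, 0], "fingers": 1}, {"xyz": [2.4, 0, -0.2], "delta_rot": [0, 0, 0], "fingers": 1}]'

```text
clock: 21.27
tcp_pos: [0.5827, 0.2904, 0.0636]
orientation: [2.345, 2.072, -0.021]
contact_force: [-5.6, -22.8, 10.8]
grip_width: 0.0237
```

```bash
python3 - <<'E'
from h import *
show()
f=imaging.grab_frame("side"); cv2.imwrite('pics/side21.png',cv2.resize(f[260:400,150:310],None,fx=4,fy=4))
E
```

```text
t 21.27 tcp [0.5827 0.2904 0.0636] F [ -5.6 -22.8  10.8] w 0.0237 ty -7.1 q1,q7 [-0.15  0.71 -0.6   1.7   0.5   0.91 -1.08]
```

View pics/side21.png

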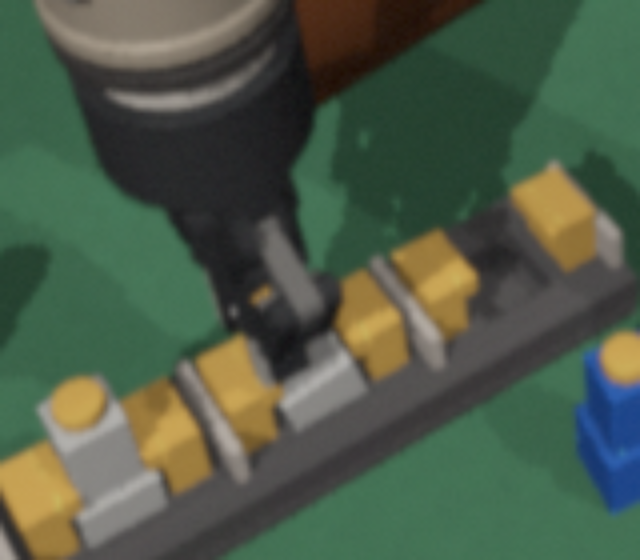

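Call:
jog_arm --rows '[{"xyz": [-1, 0, -0.2], "delta_rot": [0, 0, 0], "fingers": 1}, {"xyz": [-2, 0, -0.2], "delta_rot": [0, 0, 0], "fingers": 1}, {"xyz": [-3, 0, -0.2], "delta_rot": [0, 0, 0], "fingers": 1}, {"xyz": [-4, 0, -0.2], "delta_rot": [0, 0, 0], "fingers": 1}, {"xyz": [-4, 0, -0.2], "delta_rot": [0, 0, 0], "fingers": 1}]'

```text
clock: 21.73
tcp_pos: [0.5791, 0.2646, 0.0701]
orientation: [2.348, 2.087, 0.015]
contact_force: [6.2, 26.2, -5.6]
grip_width: 0.024
```

```bash
python3 - <<'E'
from h import *
show()
f=imaging.grab_frame("side"); cv2.imwrite('pics/side22.png',cv2.resize(f[260:400,150:310],None,fx=4,fy=4))
E
```

```text
t 21.73 tcp [0.5791 0.2646 0.0701] F [ 6.2 26.2 -5.6] w 0.024 ty -6.7 q1,q7 [-0.08  0.67 -0.62  1.75  0.49  0.87 -1.04]
```

View pics/side22.png

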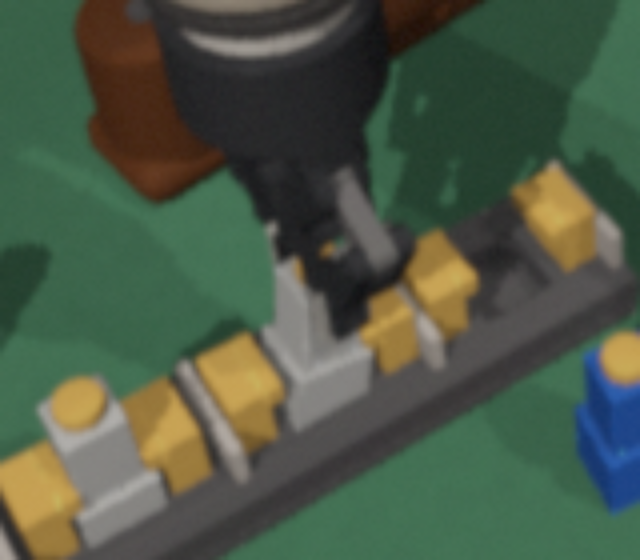

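Both jaws of well 2 are out. I'm centring and lifting.

Call:
jog_arm --rows '[{"xyz": [0.5, 0, 0], "delta_rot": [0, 0, 0], "fingers": 1}, {"xyz": [1.2, 0, -0.2], "delta_rot": [0, 0, 0], "fingers": 1}, {"xyz": [1.2, 0, -0.6], "delta_rot": [0, 0, 0], "fingers": 1}, {"xyz": [1.2, 0, -1.0], "delta_rot": [0, 0, 0], "fingers": 1}, {"xyz": [1.2, 0, -1.4], "delta_rot": [0, 0, 0], "fingers": 1}]'

```text
clock: 22.2
tcp_pos: [0.5802, 0.2763, 0.0842]
orientation: [2.348, 2.087, 0.013]
contact_force: [-0.0, -1.2, -3.1]
grip_width: 0.0238
```

Call:
jog_arm --rows '[{"xyz": [0, 0, -0.5], "delta_rot": [0, 0, 0], "fingers": 1}, {"xyz": [0, 0, -1], "delta_rot": [0, 0, 0], "fingers": 1}, {"xyz": [0, 0, -1.5], "delta_rot": [0, 0, 0], "fingers": 1}, {"xyz": [0, 0, -2.2], "delta_rot": [0, 0, 0], "fingers": 1}, {"xyz": [0, 0, -3], "delta_rot": [0, 0, 0], "fingers": 1}]'

```text
clock: 22.62
tcp_pos: [0.5799, 0.2763, 0.1148]
orientation: [2.348, 2.087, 0.013]
contact_force: [-0.2, 0.5, -2.5]
grip_width: 0.0238
```

```bash
python3 - <<'E'
from h import *
show()
f=imaging.grab_frame("side"); cv2.imwrite('pics/side23.png',cv2.resize(f[220:400,150:330],None,fx=3,fy=3))
E
```

```text
t 22.62 tcp [0.5799 0.2763 0.1148] F [-0.2  0.5 -2.5] w 0.0238 ty -6.7 q1,q7 [-0.08  0.63 -0.65  1.71  0.45  0.95 -1.02]
```

View pics/side23.png

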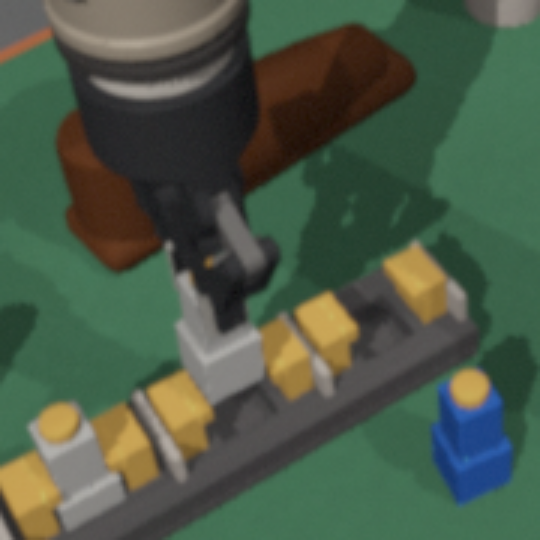

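Die 2 is free. I'm lifting and carrying it.

Call:
jog_arm --rows '[{"xyz": [0, 0, -3], "delta_rot": [0, 0, 0], "fingers": 1}, {"xyz": [0, 0, -6.5], "delta_rot": [0, 0, 0], "fingers": 1}, {"xyz": [-1, 0, -10], "delta_rot": [0, 0, 5], "fingers": 1}, {"xyz": [-4, 0.5, -11], "delta_rot": [0, 0, 11], "fingers": 1}, {"xyz": [-8, 1, -11], "delta_rot": [0, 0, 17], "fingers": 1}]'

```text
clock: 23.08
tcp_pos: [0.5818, 0.2019, 0.232]
orientation: [-2.626, -1.719, -0.036]
contact_force: [0.4, 0.3, -2.4]
grip_width: 0.0235
```

```bash
python3 - <<'E'
from h import *
show()
print(to(*case(0,.05),.21,-82.8))
E
```

```text
t 23.08 tcp [0.5818 0.2019 0.232 ] F [ 0.4  0.3 -2.4] w 0.0235 ty -23.6 q1,q7 [ 0.05  0.44 -0.65  1.69  0.29  1.09 -1.09]
(array([-40.32,  21.58,   1.59]), array([-0.1, -1.4, 59.2]))
```

Call:
jog_arm --rows '[{"xyz": [-3.5, 1.8, 0], "delta_rot": [0, 0, 6], "fingers": 1}, {"xyz": [-7.2, 3.8, 0], "delta_rot": [0, 0, 12], "fingers": 1}, {"xyz": [-10.8, 5.8, 0], "delta_rot": [0, -0.5, 18], "fingers": 1}, {"xyz": [-14.4, 7.7, 0], "delta_rot": [0, -1, 24], "fingers": 1}, {"xyz": [-18, 9.6, 0], "delta_rot": [0, -1.4, 30], "fingers": 1}]'

```text
clock: 23.5
tcp_pos: [0.5981, -0.0026, 0.2303]
orientation: [2.982, 0.974, 0.005]
contact_force: [0.7, -0.5, -1.9]
grip_width: 0.0233
```

```bash
python3 - <<'E'
from h import *
show()
print(to(*case(0,.05),.21,-82.8))
E
```

```text
t 23.5 tcp [ 0.5981 -0.0026  0.2303] F [ 0.7 -0.5 -1.9] w 0.0233 ty -53.8 q1,q7 [ 0.27  0.39 -0.49  1.72  0.21  1.07 -1.22]
(array([-13.17,  21.47,   2.13]), array([ 0.3, -0.2, 29. ]))
```

Call:
jog_arm --rows '[{"xyz": [-2, 3.5, 0], "delta_rot": [0, 0, 6], "fingers": 1}, {"xyz": [-4.3, 7, 0], "delta_rot": [0, 0, 12], "fingers": 1}, {"xyz": [-6.5, 10.5, 0], "delta_rot": [0, 0, 18], "fingers": 1}, {"xyz": [-8.6, 14, 0], "delta_rot": [0, 0, 24], "fingers": 1}, {"xyz": [-10.7, 17.5, 0], "delta_rot": [0, 0, 29], "fingers": 1}]'

```text
clock: 23.92
tcp_pos: [0.6155, -0.2083, 0.2321]
orientation: [3.132, 0.19, 0.01]
contact_force: [0.6, -0.5, -2.2]
grip_width: 0.0239
```

```bash
python3 - <<'E'
from h import *
show()
print(to(*case(0,.05),.15,-82.8))
E
```

```text
t 23.92 tcp [ 0.6155 -0.2083  0.2321] F [ 0.6 -0.5 -2.2] w 0.0239 ty -83.1 q1,q7 [ 0.46  0.45 -0.31  1.61  0.15  1.1  -1.35]
(array([-0.29,  4.52,  8.22]), array([ 0.2, -0.4, -0.3]))
```

Call:
jog_arm --rows '[{"xyz": [-0.2, 3, 0.5], "delta_rot": [0, -0.4, 0], "fingers": 1}, {"xyz": [-0.3, 4, 2], "delta_rot": [0, -0.4, 0], "fingers": 1}, {"xyz": [-0.3, 4.2, 4], "delta_rot": [0, -0.4, 0], "fingers": 1}, {"xyz": [-0.3, 4.2, 6], "delta_rot": [0, -0.4, 0], "fingers": 1}, {"xyz": [-0.3, 4.2, 8], "delta_rot": [0, -0.4, 0], "fingers": 1}]'

```text
clock: 24.33
tcp_pos: [0.6189, -0.2502, 0.1518]
orientation: [3.132, 0.19, 0.002]
contact_force: [-0.3, 0.3, -2.7]
grip_width: 0.0236
```

```bash
python3 - <<'E'
from h import *
show()
print(to(*case(0,.05),.059,-82.8))
f=imaging.grab_frame("side"); cv2.imwrite('pics/side24.png',cv2.resize(f[80:280,330:560],None,fx=3,fy=3))
E
```

```text
t 24.33 tcp [ 0.6189 -0.2502  0.1518] F [-0.3  0.3 -2.7] w 0.0236 ty -83.0 q1,q7 [ 0.49  0.56 -0.29  1.63  0.19  0.98 -1.31]
(array([-0.08,  0.31,  9.28]), array([ 0.2, -0.1, -0.2]))
```

View pics/side24.png

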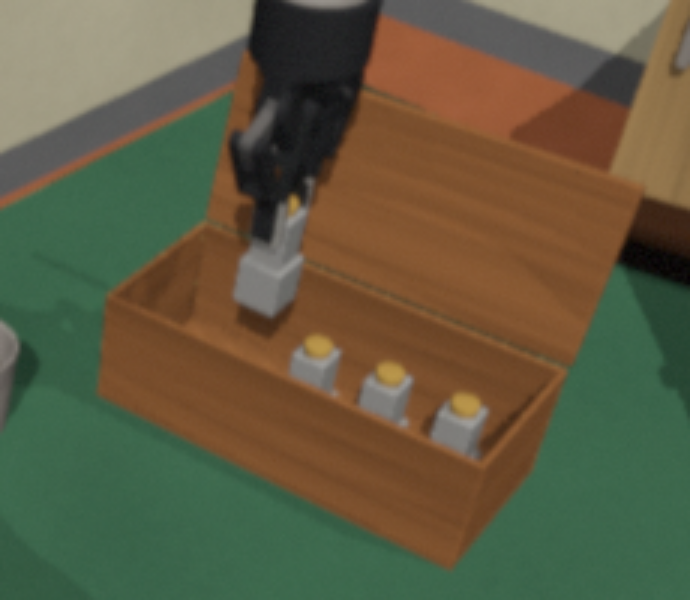

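Call:
jog_arm --rows '[{"xyz": [0, 0.1, 3], "delta_rot": [0, 0, 0], "fingers": 1}, {"xyz": [0, 0.1, 6], "delta_rot": [0, 0, 0], "fingers": 1}, {"xyz": [0, 0.1, 8.7], "delta_rot": [0, 0, 0], "fingers": 1}, {"xyz": [0, 0.1, 9.2], "delta_rot": [0, 0, 0], "fingers": 1}, {"xyz": [0, 0.1, 9.2], "delta_rot": [0, 0, 0], "fingers": 1}]'

```text
clock: 24.8
tcp_pos: [0.6176, -0.2494, 0.0561]
orientation: [3.135, 0.194, -0.005]
contact_force: [0.4, -0.3, -2.0]
grip_width: 0.0239
```

Call:
jog_arm --rows '[{"xyz": [0, 0, 0], "delta_rot": [0, 0, 0], "fingers": 1}, {"xyz": [0, 0, 0], "delta_rot": [0, 0, 0], "fingers": 0.45}, {"xyz": [0, 0, 0], "delta_rot": [0, 0, 0], "fingers": 0.45}, {"xyz": [0, 0, 0], "delta_rot": [0, 0, 0], "fingers": 0.45}, {"xyz": [0, 0, 0], "delta_rot": [0, 0, 0], "fingers": 0.45}]'

```text
clock: 25.22
tcp_pos: [0.6179, -0.2494, 0.0566]
orientation: [3.135, 0.194, -0.003]
contact_force: [-0.6, 0.3, -0.2]
grip_width: 0.0466
```

Call:
jog_arm --rows '[{"xyz": [0, 0, -2], "delta_rot": [0, 0, 0], "fingers": 0.45}, {"xyz": [0, 0, -6], "delta_rot": [0, 0, 0], "fingers": 0.45}, {"xyz": [0, 0, -10], "delta_rot": [0, 0, 0], "fingers": 0.4}, {"xyz": [0, 0, -14], "delta_rot": [0, 0, 0], "fingers": 0.3}, {"xyz": [0, 0, -16], "delta_rot": [0, 0, 0], "fingers": 0.2}]'

```text
clock: 25.63
tcp_pos: [0.6203, -0.2496, 0.2226]
orientation: [3.132, 0.194, 0.007]
contact_force: [1.3, 0.3, 0.2]
grip_width: 0.0681
```

```bash
python3 - <<'E'
from h import *
show()
print(to(.5900,.3627,.22,-7.06))
f=imaging.grab_frame("side"); cv2.imwrite('pics/side25.png',f)
E
```

```text
t 25.63 tcp [ 0.6203 -0.2496  0.2226] F [1.3 0.3 0.2] w 0.0681 ty -82.9 q1,q7 [ 0.5   0.49 -0.3   1.57  0.16  1.1  -1.28]
(array([ 4.530e+00, -6.114e+01,  4.000e-02]), array([  0.4,  -0.1, -75.9]))
```

View pics/side25.png

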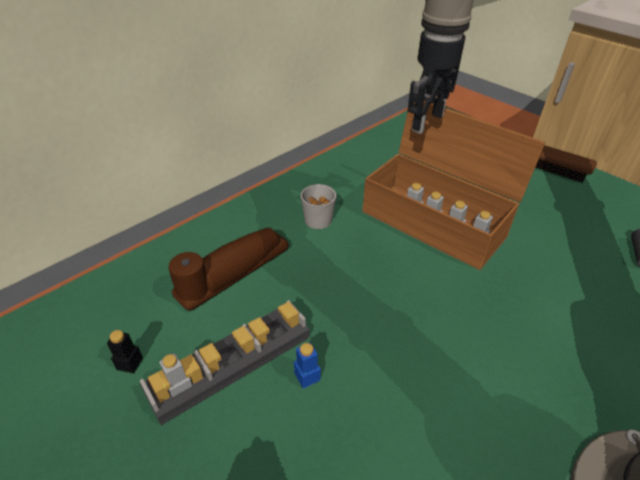

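Four stand in the case, at (416,190), (436,200), (459,210) and (484,220). Only die 3 remains, at (172,375).

Call:
jog_arm --rows '[{"xyz": [0.3, -4, -0.3], "delta_rot": [0, 0, -6], "fingers": 0.2}, {"xyz": [0.6, -8, -0.3], "delta_rot": [0, 0, -12], "fingers": 0.2}, {"xyz": [0.9, -12, -0.3], "delta_rot": [0, 0, -18], "fingers": 0.2}, {"xyz": [1.2, -16, -0.3], "delta_rot": [0, 0, -24], "fingers": 0.2}, {"xyz": [1.5, -20, -0.3], "delta_rot": [0, 0, -30], "fingers": 0.2}]'

```text
clock: 26.1
tcp_pos: [0.6115, -0.0481, 0.2275]
orientation: [2.969, 1.003, 0.012]
contact_force: [1.2, 0.0, -0.4]
grip_width: 0.0682
```

```bash
python3 - <<'E'
from h import *
show()
print(to(.59,.3627,.22,-7.06))
E
```

```text
t 26.1 tcp [ 0.6115 -0.0481  0.2275] F [ 1.2  0.  -0.4] w 0.0682 ty -52.7 q1,q7 [ 0.33  0.42 -0.47  1.7   0.22  1.07 -1.13]
(array([ 23.2 , -33.97,   0.52]), array([  0.6,  -0. , -45.6]))
```

Call:
jog_arm --rows '[{"xyz": [2.3, -3.4, 0], "delta_rot": [0, 0, -6], "fingers": 0.2}, {"xyz": [4.6, -6.8, 0], "delta_rot": [0, 0, -12], "fingers": 0.2}, {"xyz": [6.9, -10.2, 0], "delta_rot": [0, 0, -18], "fingers": 0.2}, {"xyz": [9.2, -13.5, 0], "delta_rot": [0, 0, -24], "fingers": 0.2}, {"xyz": [11.5, -16.9, 0], "delta_rot": [0, 0, -30], "fingers": 0.2}]'

```text
clock: 26.52
tcp_pos: [0.6001, 0.1576, 0.2264]
orientation: [2.602, 1.742, 0.008]
contact_force: [0.4, 0.1, -0.1]
grip_width: 0.068
```

```bash
python3 - <<'E'
from h import *
show()
print(to(.59,.3627,.2,-7.06))
E
```

```text
t 26.52 tcp [0.6001 0.1576 0.2264] F [ 0.4  0.1 -0.1] w 0.068 ty -22.4 q1,q7 [ 0.1   0.46 -0.63  1.67  0.31  1.1  -1.  ]
(array([18.58, -8.77,  2.52]), array([  0.6,   0.2, -15.3]))
```

Call:
jog_arm --rows '[{"xyz": [3.5, -1.7, 0], "delta_rot": [0, 0, -4], "fingers": 0.2}, {"xyz": [7.2, -3.4, 0], "delta_rot": [0, 0, -8], "fingers": 0.2}, {"xyz": [11, -5.2, 0], "delta_rot": [0.3, 0, -12], "fingers": 0.2}, {"xyz": [14.5, -6.9, 1], "delta_rot": [0.6, 0.2, -15], "fingers": 0.2}, {"xyz": [17.5, -8.4, 2], "delta_rot": [0.6, 0.2, -15.3], "fingers": 0.2}]'

```text
clock: 26.93
tcp_pos: [0.5889, 0.3543, 0.2054]
orientation: [-2.35, -2.083, -0.004]
contact_force: [0.4, 0.7, -0.1]
grip_width: 0.0683
```

```bash
python3 - <<'E'
from h import *
show()
print(to(.59,.3627,.12,-7.06))
E
```

```text
t 26.93 tcp [0.5889 0.3543 0.2054] F [ 0.4  0.7 -0.1] w 0.0683 ty -6.9 q1,q7 [-0.18  0.61 -0.68  1.51  0.4   1.16 -1.06]
(array([0.82, 0.  , 8.54]), array([ 0.1, -0.2,  0.2]))
```

Call:
jog_arm --rows '[{"xyz": [0.5, 0, 2], "delta_rot": [0, 0, 0], "fingers": 0.2}, {"xyz": [0.5, 0, 5], "delta_rot": [0, 0, 0], "fingers": 0.2}, {"xyz": [0.5, 0, 8], "delta_rot": [0, 0, 0], "fingers": 0.2}, {"xyz": [0.5, 0, 9], "delta_rot": [0, 0, 0], "fingers": 0.2}, {"xyz": [0.5, 0, 9], "delta_rot": [0, 0, 0], "fingers": 0.2}]'

```text
clock: 27.35
tcp_pos: [0.588, 0.3578, 0.1119]
orientation: [-2.349, -2.083, 0.006]
contact_force: [0.2, 0.1, 0.2]
grip_width: 0.0685
```

```bash
python3 - <<'E'
from h import *
show()
print(to(.59,.3627,.0595,-7.06))
E
```

```text
t 27.35 tcp [0.588  0.3578 0.1119] F [0.2 0.1 0.2] w 0.0685 ty -6.9 q1,q7 [-0.21  0.7  -0.64  1.58  0.47  1.02 -1.11]
(array([0.52, 0.16, 5.24]), array([-0.2,  0.1,  0.2]))
```

Call:
jog_arm --rows '[{"xyz": [0.5, 0.2, 0.3], "delta_rot": [0, 0, 0], "fingers": 0.2}, {"xyz": [0.5, 0.2, 2], "delta_rot": [0, 0, 0], "fingers": 0.2}, {"xyz": [0.5, 0.2, 4.2], "delta_rot": [0, 0, 0], "fingers": 0.2}, {"xyz": [0.5, 0.2, 5.1], "delta_rot": [0, 0, 0], "fingers": 0.2}, {"xyz": [0.5, 0.2, 5.1], "delta_rot": [0, 0, 0], "fingers": 0.2}]'

```text
clock: 27.77
tcp_pos: [0.5901, 0.3619, 0.06]
orientation: [-2.35, -2.083, 0.009]
contact_force: [-0.1, -0.8, -0.8]
grip_width: 0.0683
```

```bash
python3 - <<'E'
from h import *
show()
f=imaging.grab_frame("side"); cv2.imwrite('pics/side26.png',cv2.resize(f[290:430,100:260],None,fx=4,fy=4))
print(to(.59,.3627,.0595,-7.06))
E
```

```text
t 27.77 tcp [0.5901 0.3619 0.06  ] F [-0.1 -0.8 -0.8] w 0.0683 ty -6.9 q1,q7 [-0.24  0.77 -0.61  1.59  0.51  0.95 -1.14]
(array([ 0.01, -0.07,  0.18]), array([-0.2,  0.1,  0.2]))
```

View pics/side26.png

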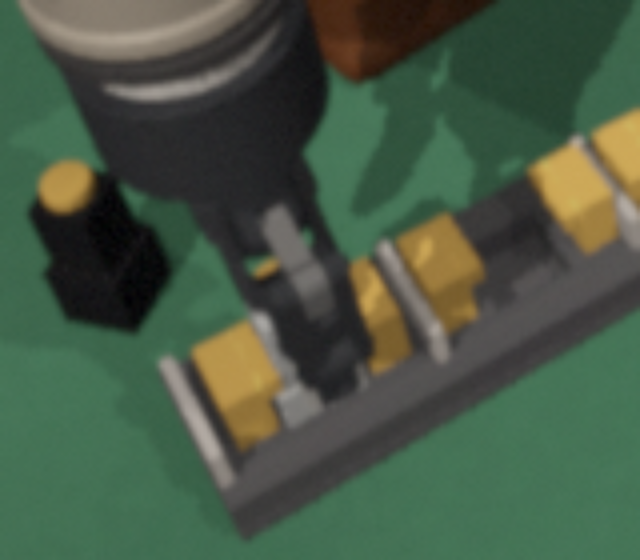

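Centred on die 3. The black look-alike at crop position (100,240) stands clear. I'll grip and rock.

Call:
jog_arm --rows '[{"xyz": [0, 0, 0.1], "delta_rot": [0, 0, 0], "fingers": 0.6}, {"xyz": [0, 0, 0.1], "delta_rot": [0, 0, 0], "fingers": 1}, {"xyz": [0, 0, 0.1], "delta_rot": [0, 0, 0], "fingers": 1}, {"xyz": [0, 0, 0.1], "delta_rot": [0, 0, 0], "fingers": 1}, {"xyz": [0, 0, 0.1], "delta_rot": [0, 0, 0], "fingers": 1}]'

```text
clock: 28.23
tcp_pos: [0.5916, 0.363, 0.0618]
orientation: [-2.35, -2.083, 0.002]
contact_force: [2.1, -0.2, 6.0]
grip_width: 0.0239
```

Call:
jog_arm --rows '[{"xyz": [0.7, 0, -0.1], "delta_rot": [0, 0, 0], "fingers": 1}, {"xyz": [1.4, 0, -0.1], "delta_rot": [0, 0, 0], "fingers": 1}, {"xyz": [2.1, 0, -0.2], "delta_rot": [0, 0, 0], "fingers": 1}, {"xyz": [2.4, 0, -0.2], "delta_rot": [0, 0, 0], "fingers": 1}, {"xyz": [2.4, 0, -0.2], "delta_rot": [0, 0, 0], "fingers": 1}]'

```text
clock: 28.65
tcp_pos: [0.5942, 0.3758, 0.0623]
orientation: [2.348, 2.071, -0.029]
contact_force: [-8.1, -24.7, 15.3]
grip_width: 0.0236
```

```bash
python3 - <<'E'
from h import *
show()
f=imaging.grab_frame("side"); cv2.imwrite('pics/side27.png',cv2.resize(f[290:430,100:260],None,fx=4,fy=4))
E
```

```text
t 28.65 tcp [0.5942 0.3758 0.0623] F [ -8.1 -24.7  15.3] w 0.0236 ty -7.2 q1,q7 [-0.27  0.78 -0.6   1.55  0.51  0.99 -1.16]
```

View pics/side27.png

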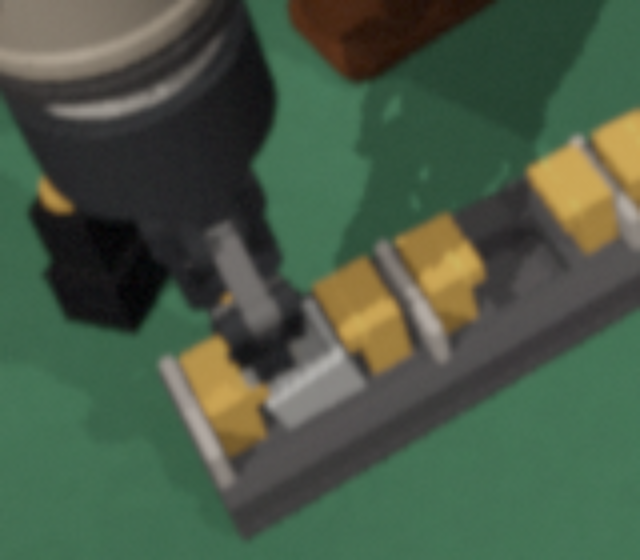

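Call:
jog_arm --rows '[{"xyz": [-1, 0, -0.2], "delta_rot": [0, 0, 0], "fingers": 1}, {"xyz": [-2, 0, -0.2], "delta_rot": [0, 0, 0], "fingers": 1}, {"xyz": [-3, 0, -0.2], "delta_rot": [0, 0, 0], "fingers": 1}, {"xyz": [-4, 0, -0.2], "delta_rot": [0, 0, 0], "fingers": 1}, {"xyz": [-4, 0, -0.2], "delta_rot": [0, 0, 0], "fingers": 1}]'

```text
clock: 29.12
tcp_pos: [0.5902, 0.3504, 0.0686]
orientation: [-2.347, -2.083, -0.008]
contact_force: [9.3, 28.3, -9.2]
grip_width: 0.0235
```

```bash
python3 - <<'E'
from h import *
show()
f=imaging.grab_frame("side"); cv2.imwrite('pics/side28.png',cv2.resize(f[290:430,100:260],None,fx=4,fy=4))
E
```

```text
t 29.12 tcp [0.5902 0.3504 0.0686] F [ 9.3 28.3 -9.2] w 0.0235 ty -6.8 q1,q7 [-0.21  0.75 -0.62  1.62  0.51  0.94 -1.12]
```

View pics/side28.png

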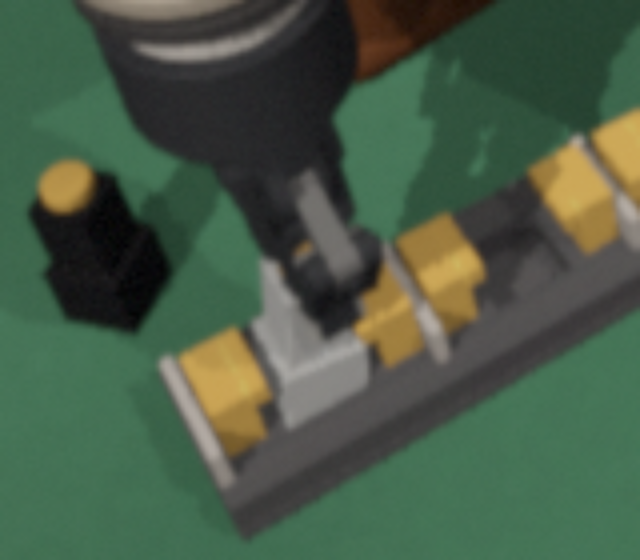

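Both jaws of well 3 are out. I'm centring and lifting.

Call:
jog_arm --rows '[{"xyz": [0.5, 0, 0], "delta_rot": [0, 0, 0], "fingers": 1}, {"xyz": [1.2, 0, -0.2], "delta_rot": [0, 0, 0], "fingers": 1}, {"xyz": [1.2, 0, -0.6], "delta_rot": [0, 0, 0], "fingers": 1}, {"xyz": [1.2, 0, -1.0], "delta_rot": [0, 0, 0], "fingers": 1}, {"xyz": [1.2, 0, -1.4], "delta_rot": [0, 0, 0], "fingers": 1}]'

```text
clock: 29.58
tcp_pos: [0.5911, 0.3618, 0.0821]
orientation: [-2.347, -2.083, -0.004]
contact_force: [-0.4, -3.4, -5.0]
grip_width: 0.024
```

Call:
jog_arm --rows '[{"xyz": [0, 0, -0.5], "delta_rot": [0, 0, 0], "fingers": 1}, {"xyz": [0, 0, -1.5], "delta_rot": [0, 0, 0], "fingers": 1}, {"xyz": [0, 0, -3], "delta_rot": [0, 0, 0], "fingers": 1}, {"xyz": [0, 0, -5], "delta_rot": [0, 0, 0], "fingers": 1}, {"xyz": [0, 0, -8], "delta_rot": [0, 0, 0], "fingers": 1}]'

```text
clock: 30.0
tcp_pos: [0.59, 0.3614, 0.1624]
orientation: [-2.346, -2.083, -0.001]
contact_force: [0.0, 0.5, -3.3]
grip_width: 0.0237
```

```bash
python3 - <<'E'
from h import *
show()
f=imaging.grab_frame("side"); cv2.imwrite('pics/side29.png',cv2.resize(f[200:400,80:280],None,fx=3,fy=3))
print(to(*case(0,.10),.22,-82.8))
E
```

```text
t 30.0 tcp [0.59   0.3614 0.1624] F [ 0.   0.5 -3.3] w 0.0237 ty -6.8 q1,q7 [-0.2   0.66 -0.67  1.54  0.43  1.1  -1.08]
(array([-59.81,  14.75,  -5.5 ]), array([-0.2, -0.8, 76. ]))
```

View pics/side29.png

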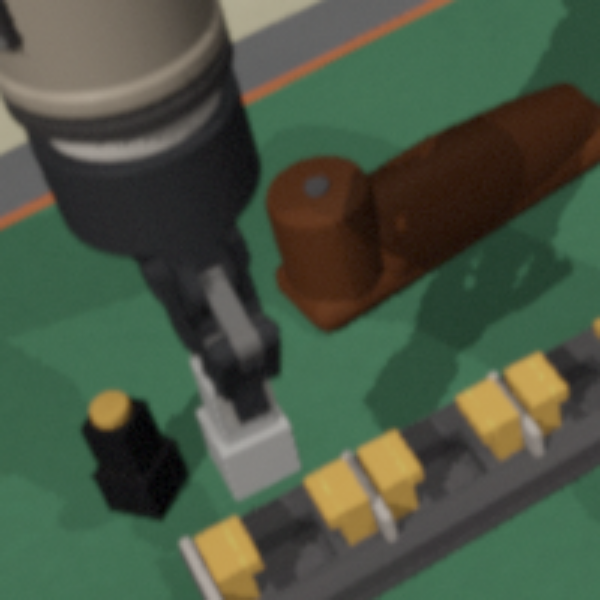

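Die 3 is free. I'm carrying it to the far end of the case.

Call:
jog_arm --rows '[{"xyz": [0, 0, -3], "delta_rot": [0, 0, 0], "fingers": 1}, {"xyz": [-2, 0, -6], "delta_rot": [0, 0, 5], "fingers": 1}, {"xyz": [-5.5, 0.5, -7], "delta_rot": [0, 0, 11], "fingers": 1}, {"xyz": [-9.5, 1, -7], "delta_rot": [0, 0, 17], "fingers": 1}, {"xyz": [-13.5, 1.5, -7], "delta_rot": [0, 0, 23], "fingers": 1}]'

```text
clock: 30.47
tcp_pos: [0.5917, 0.2287, 0.2428]
orientation: [-2.715, -1.569, -0.026]
contact_force: [1.0, -1.7, -3.9]
grip_width: 0.0237
```

```bash
python3 - <<'E'
from h import *
show()
print(to(*case(0,.1),.22,-82.8))
E
```

```text
t 30.47 tcp [0.5917 0.2287 0.2428] F [ 1.  -1.7 -3.9] w 0.0237 ty -29.9 q1,q7 [-0.01  0.46 -0.62  1.63  0.29  1.13 -1.22]
(array([-37.47,  30.39,   1.71]), array([-0.3, -1. , 52.9]))
```

Call:
jog_arm --rows '[{"xyz": [-3.2, 2.5, 0], "delta_rot": [0, 0, 5], "fingers": 1}, {"xyz": [-6.4, 5.1, 0], "delta_rot": [0, 0, 10], "fingers": 1}, {"xyz": [-9.6, 7.7, 0], "delta_rot": [0, -0.5, 15], "fingers": 1}, {"xyz": [-12.8, 10.3, 0], "delta_rot": [0, -1, 20], "fingers": 1}, {"xyz": [-16, 13, 0], "delta_rot": [0, -1, 26], "fingers": 1}]'

```text
clock: 30.88
tcp_pos: [0.6249, 0.0249, 0.2424]
orientation: [-3.004, -0.916, -0.005]
contact_force: [0.8, 0.1, -3.5]
grip_width: 0.0233
```

```bash
python3 - <<'E'
from h import *
show()
print(to(*case(0,.1),.22,-82.8))
E
```

```text
t 30.88 tcp [0.6249 0.0249 0.2424] F [ 0.8  0.1 -3.5] w 0.0233 ty -56.1 q1,q7 [ 0.22  0.43 -0.48  1.64  0.21  1.12 -1.3 ]
(array([-11.62,  25.02,   2.2 ]), array([-0.1, -0.2, 26.7]))
```

Call:
jog_arm --rows '[{"xyz": [-1.8, 3.7, 0], "delta_rot": [0, 0, 5], "fingers": 1}, {"xyz": [-3.6, 7.5, 0], "delta_rot": [0, 0, 11], "fingers": 1}, {"xyz": [-5.3, 11.3, 0], "delta_rot": [0, 0, 17], "fingers": 1}, {"xyz": [-7, 15, 0], "delta_rot": [0, 0, 22], "fingers": 1}, {"xyz": [-8.8, 18.8, 0], "delta_rot": [0, 0, 26.5], "fingers": 1}]'

```text
clock: 31.3
tcp_pos: [0.6577, -0.1806, 0.2441]
orientation: [-3.133, -0.199, -0.01]
contact_force: [0.4, -0.0, -3.9]
grip_width: 0.0235
```

```bash
python3 - <<'E'
from h import *
show()
print(to(*case(0,.1),.15,-82.8))
E
```

```text
t 31.3 tcp [ 0.6577 -0.1806  0.2441] F [ 0.4 -0.  -3.9] w 0.0235 ty -82.7 q1,q7 [ 0.4   0.5  -0.32  1.51  0.16  1.16 -1.39]
(array([0.14, 6.78, 9.4 ]), array([-0.1, -0.4,  0.1]))
```

Call:
jog_arm --rows '[{"xyz": [0.1, 3.5, 0.5], "delta_rot": [0, -0.4, 0], "fingers": 1}, {"xyz": [0.1, 6, 2], "delta_rot": [0, -0.4, 0], "fingers": 1}, {"xyz": [0.1, 6.5, 4], "delta_rot": [0, -0.4, 0], "fingers": 1}, {"xyz": [0.1, 6.5, 7], "delta_rot": [0, -0.4, 0], "fingers": 1}, {"xyz": [0.1, 6.5, 9], "delta_rot": [0, -0.4, 0], "fingers": 1}]'

```text
clock: 31.72
tcp_pos: [0.6676, -0.2449, 0.1533]
orientation: [-3.133, -0.198, -0.001]
contact_force: [0.0, 0.4, -4.1]
grip_width: 0.0237
```

```bash
python3 - <<'E'
from h import *
show()
print(to(*case(0,.1),.058,-82.8))
f=imaging.grab_frame("side"); cv2.imwrite('pics/side30.png',cv2.resize(f[80:280,330:560],None,fx=3,fy=3))
E
```

```text
t 31.72 tcp [ 0.6676 -0.2449  0.1533] F [ 0.   0.4 -4.1] w 0.0237 ty -82.8 q1,q7 [ 0.46  0.62 -0.29  1.51  0.19  1.03 -1.32]
(array([0.02, 0.29, 9.53]), array([-0.1, -0.1,  0. ]))
```

View pics/side30.png

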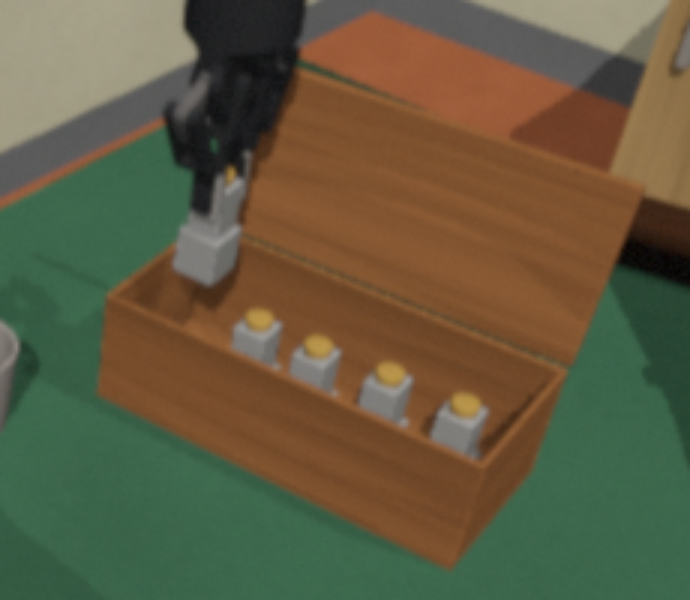

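Call:
jog_arm --rows '[{"xyz": [0, 0.2, 3], "delta_rot": [0, 0, 0], "fingers": 1}, {"xyz": [0, 0.2, 6], "delta_rot": [0, 0, 0], "fingers": 1}, {"xyz": [0, 0.2, 8.8], "delta_rot": [0, 0, 0], "fingers": 1}, {"xyz": [0, 0.2, 9.5], "delta_rot": [0, 0, 0], "fingers": 1}, {"xyz": [0, 0.2, 9.5], "delta_rot": [0, 0, 0], "fingers": 1}]'

```text
clock: 32.18
tcp_pos: [0.667, -0.2438, 0.0559]
orientation: [-3.129, -0.202, 0.004]
contact_force: [-0.3, 0.8, -3.4]
grip_width: 0.0241
```

Call:
jog_arm --rows '[{"xyz": [0, 0, 0], "delta_rot": [0, 0, 0], "fingers": 1}, {"xyz": [0, 0, 0], "delta_rot": [0, 0, 0], "fingers": 0.45}, {"xyz": [0, 0, 0], "delta_rot": [0, 0, 0], "fingers": 0.45}, {"xyz": [0, 0, 0], "delta_rot": [0, 0, 0], "fingers": 0.45}, {"xyz": [0, 0, 0], "delta_rot": [0, 0, 0], "fingers": 0.45}]'

```text
clock: 32.6
tcp_pos: [0.6675, -0.2439, 0.0568]
orientation: [-3.13, -0.202, 0.002]
contact_force: [0.3, 0.3, -0.9]
grip_width: 0.0469
```

Call:
jog_arm --rows '[{"xyz": [0, 0, -2], "delta_rot": [0, 0, 0], "fingers": 0.45}, {"xyz": [0, 0, -6], "delta_rot": [0, 0, 0], "fingers": 0.45}, {"xyz": [0, 0, -10], "delta_rot": [0, 0, 0], "fingers": 0.45}, {"xyz": [0, 0, -14], "delta_rot": [0, 0, 0], "fingers": 0.7}, {"xyz": [0, 0, -18], "delta_rot": [0, 0, 0], "fingers": 1}]'

```text
clock: 33.02
tcp_pos: [0.6675, -0.2448, 0.239]
orientation: [-3.13, -0.202, 0.002]
contact_force: [0.9, -0.9, 0.4]
grip_width: 0.0238
```

```bash
python3 - <<'E'
from h import *
show()
f=imaging.grab_frame("side"); cv2.imwrite('pics/side31.png',cv2.resize(f[60:280,310:570],None,fx=3,fy=2.7))
f=imaging.grab_frame("top"); cv2.imwrite('pics/top31.png',cv2.resize(f[140:320,350:550],None,fx=3.5,fy=3.3))
E
```

```text
t 33.02 tcp [ 0.6675 -0.2448  0.239 ] F [ 0.9 -0.9  0.4] w 0.0238 ty -82.6 q1,q7 [ 0.46  0.55 -0.3   1.43  0.16  1.19 -1.3 ]
```

View pics/side31.png

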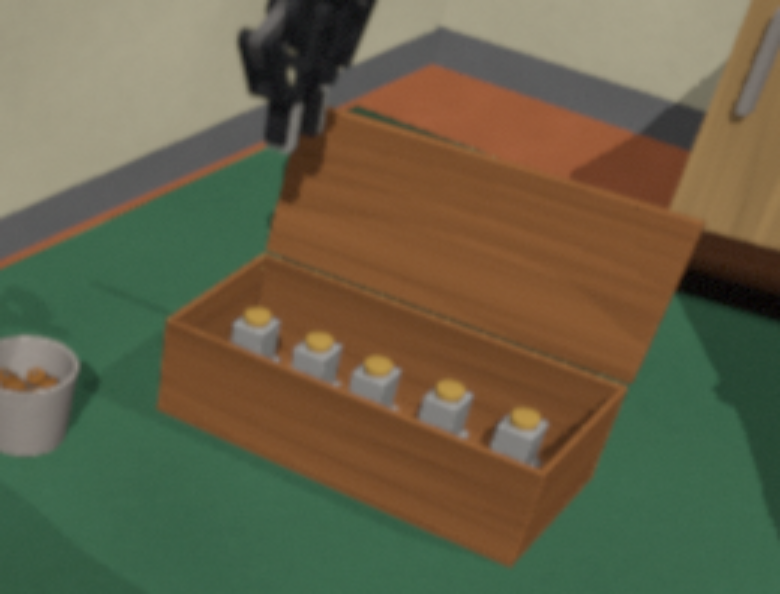

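View pics/top31.png

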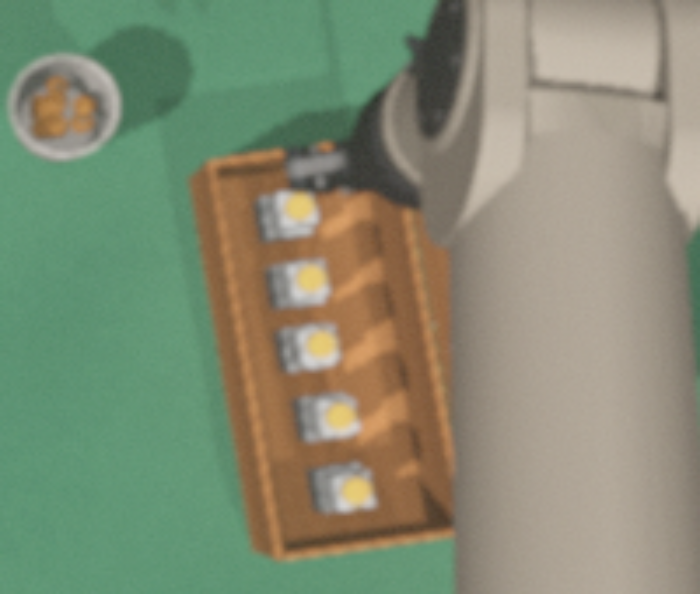

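All five cartridges stand inside the case, below the rim (side crop, crowns from (257,317) to (525,418)). Now the lid. I'm going up and over it to a point behind, off to the side of the knob.

```bash
python3 - <<'E'
from h import *
show()
print(to(*case(.15,-.06),.30,-82.8), case(.15,-.06))
E
```

```text
t 33.12 tcp [ 0.6719 -0.2458  0.2461] F [0.4 0.  0.9] w 0.0088 ty -82.7 q1,q7 [ 0.46  0.55 -0.3   1.42  0.16  1.19 -1.3 ]
(array([-16.36,  15.08,  -5.58]), array([ 0. , -0.7,  0.1])) [ 0.5282731 -0.4163372]
```

Call:
jog_arm --rows '[{"xyz": [0, 0, -4], "delta_rot": [0, 0, 0], "fingers": 1}, {"xyz": [-2, 0, -7], "delta_rot": [0, 0, 0], "fingers": 1}, {"xyz": [-4.5, 2, -7.5], "delta_rot": [0, -0.5, 0], "fingers": 1}, {"xyz": [-7, 4.5, -7.5], "delta_rot": [0, -0.7, 0], "fingers": 1}, {"xyz": [-9.5, 7, -7.5], "delta_rot": [0, -0.7, 0], "fingers": 1}]'

```text
clock: 33.53
tcp_pos: [0.5857, -0.3276, 0.3216]
orientation: [3.133, 0.204, 0.004]
contact_force: [0.7, -0.6, -0.7]
grip_width: -0.0002
```

```bash
python3 - <<'E'
from h import *
show()
print(to(*case(.15,-.06),.31,-82.8))
E
```

```text
t 33.53 tcp [ 0.5857 -0.3276  0.3216] F [ 0.7 -0.6 -0.7] w -0.0002 ty -82.5 q1,q7 [ 0.62  0.42 -0.29  1.44  0.12  1.29 -1.12]
(array([-6.85,  8.05,  1.16]), array([ 0.1, -0.1,  0.3]))
```

Call:
jog_arm --rows '[{"xyz": [-2.5, 3, 0], "delta_rot": [0, 0, 0], "fingers": 1}, {"xyz": [-5, 6, 0], "delta_rot": [0, 0, 0], "fingers": 1}, {"xyz": [-6.8, 8, 0], "delta_rot": [0, 0, 0], "fingers": 1}, {"xyz": [-6.8, 8, 0.5], "delta_rot": [0, 0, 0], "fingers": 1}, {"xyz": [-6.8, 8, 2], "delta_rot": [0, 0, 0], "fingers": 1}]'

```text
clock: 33.95
tcp_pos: [0.5278, -0.4191, 0.3037]
orientation: [3.13, 0.196, 0.009]
contact_force: [1.5, 1.2, -0.2]
grip_width: -0.0002
```

```bash
python3 - <<'E'
from h import *
show()
print(to(*case(.15,-.06),.185,-82.8))
f=imaging.grab_frame("side"); cv2.imwrite('pics/side32.png',cv2.resize(f[0:280,340:640],None,fx=2.5,fy=2.1))
f=imaging.grab_frame("top"); cv2.imwrite('pics/top32.png',cv2.resize(f[140:340,380:600],None,fx=3,fy=3))
E
```

```text
t 33.95 tcp [ 0.5278 -0.4191  0.3037] F [ 1.5  1.2 -0.2] w -0.0002 ty -82.8 q1,q7 [ 0.76  0.43 -0.25  1.46  0.11  1.25 -0.96]
(array([ 0.02, -0.34, 11.87]), array([ 0.3, -0.3, -0. ]))
```

View pics/side32.png

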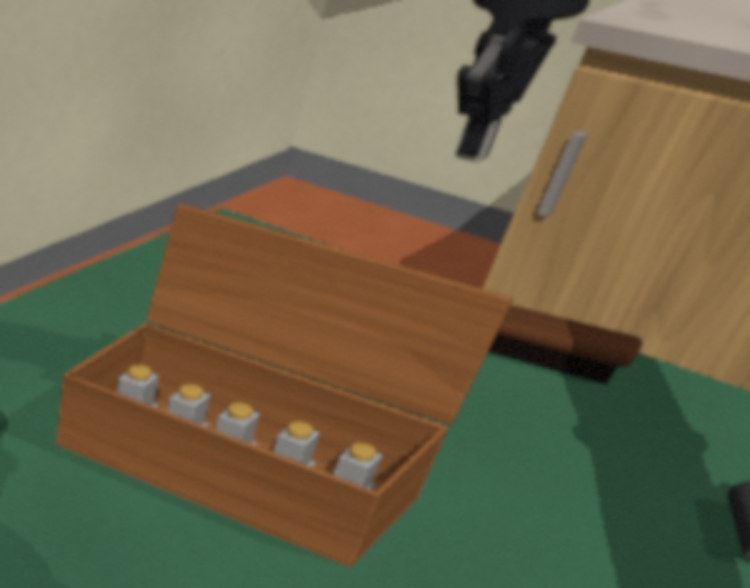

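View pics/top32.png

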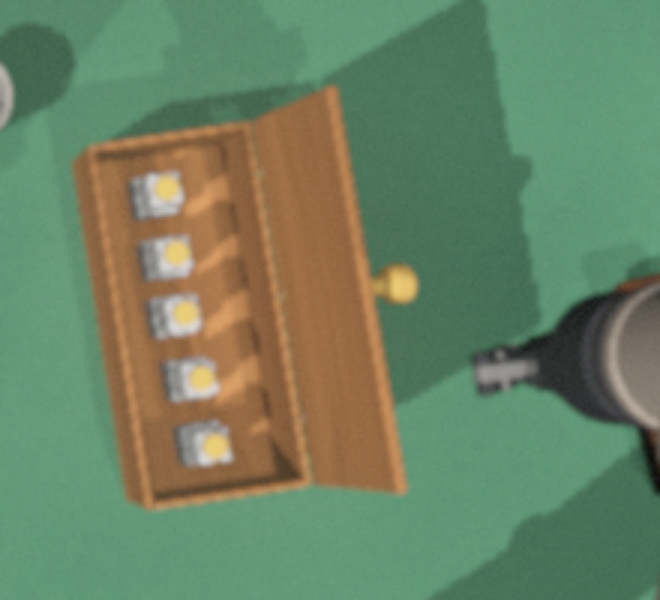

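The closed fingers are behind the lid at top crop (500,370), clear of the knob at (400,285). I'm descending.

Call:
jog_arm --rows '[{"xyz": [0, 0, 3], "delta_rot": [0, 0, 0], "fingers": 1}, {"xyz": [0, 0, 6.5], "delta_rot": [0, 0, 0], "fingers": 1}, {"xyz": [0, 0, 10], "delta_rot": [0, 0, 0], "fingers": 1}, {"xyz": [0, 0, 11.3], "delta_rot": [0, 0, 0], "fingers": 1}, {"xyz": [0, 0, 11.3], "delta_rot": [0, 0, 0], "fingers": 1}]'

```text
clock: 34.47
tcp_pos: [0.5259, -0.4134, 0.1828]
orientation: [-3.129, -0.205, 0.009]
contact_force: [0.1, 0.1, -0.0]
grip_width: 0.0001
```

```bash
python3 - <<'E'
from h import *
show()
for th in (100,80,70,60,50,40,30,20,10,0):
    a=np.radians(th); rr=.1
    x=.065-rr*np.cos(a)+.008*np.sin(a)+.0145; z=.092+rr*np.sin(a)+.008*np.cos(a)
    print(th,to(*case(x,-.06),z))
f=imaging.grab_frame("side"); cv2.imwrite('pics/side33.png',cv2.resize(f[0:280,340:640],None,fx=2.5,fy=2.1))
E
```

```text
t 34.47 tcp [ 0.5259 -0.4134  0.1828] F [ 0.1  0.1 -0. ] w 0.0001 ty -82.5 q1,q7 [ 0.75  0.53 -0.25  1.6   0.14  1.04 -0.98]
100 [ 0.22 -4.2  -0.61]
80 [ 0.23 -7.68 -0.87]
70 [ 0.24 -9.39 -0.54]
60 [  0.26 -11.03   0.08]
50 [  0.27 -12.53   0.97]
40 [  0.28 -13.86   2.12]
30 [  0.29 -14.96   3.47]
20 [  0.31 -15.82   5.  ]
10 [  0.32 -16.39   6.65]
0 [  0.33 -16.68   8.37]
```

View pics/side33.png

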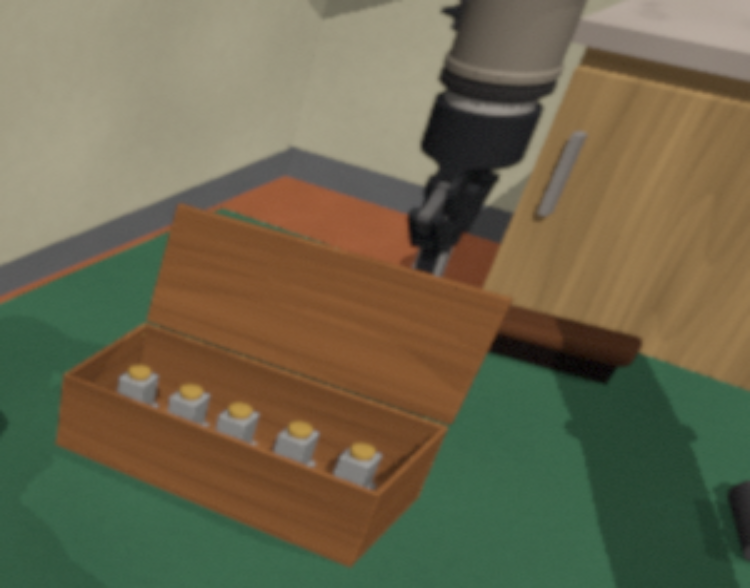

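Call:
jog_arm --rows '[{"xyz": [0.2, -1.2, -0.5], "delta_rot": [0, 0, 0], "fingers": 1}, {"xyz": [0.2, -2.5, -0.6], "delta_rot": [0, 0, 0], "fingers": 1}, {"xyz": [0.2, -3.6, -0.7], "delta_rot": [0, 0, 0], "fingers": 1}, {"xyz": [0.2, -4.7, -0.8], "delta_rot": [0, 0, 0], "fingers": 1}, {"xyz": [0.2, -5.8, -0.8], "delta_rot": [0, 0, 0], "fingers": 1}]'

```text
clock: 34.93
tcp_pos: [0.5229, -0.3564, 0.1962]
orientation: [3.134, 0.205, 0.002]
contact_force: [0.3, -3.0, 2.3]
grip_width: 0.0001
```

```bash
cat > lid.py <<'E'
from h import *
import sys
show()
for th in (90,80,70,60,50,40,30,20,10,0,-10):
    a=np.radians(th); rr=.1
    x=.065-rr*np.cos(a)+.008*np.sin(a)+.0145; z=.092+rr*np.sin(a)+.008*np.cos(a)
    print(th,to(*case(x,-.06),z))
f=imaging.grab_frame("side"); cv2.imwrite(f'pics/{sys.argv[1]}.png',cv2.resize(f[0:280,340:640],None,fx=2.5,fy=2.1))
E
python3 lid.py side34
```

```text
t 34.93 tcp [ 0.5229 -0.3564  0.1962] F [ 0.3 -3.   2.3] w 0.0001 ty -82.5 q1,q7 [ 0.7   0.46 -0.27  1.68  0.14  1.02 -1.06]
90 [-0.22 -0.24  0.42]
80 [-0.21 -1.99  0.43]
70 [-0.2  -3.71  0.75]
60 [-0.19 -5.35  1.36]
50 [-0.19 -6.86  2.24]
40 [-0.18 -8.19  3.37]
30 [-0.18 -9.31  4.72]
20 [ -0.17 -10.17   6.24]
10 [ -0.17 -10.76   7.89]
0 [ -0.17 -11.05   9.61]
-10 [ -0.18 -11.04  11.36]
```

View pics/side34.png

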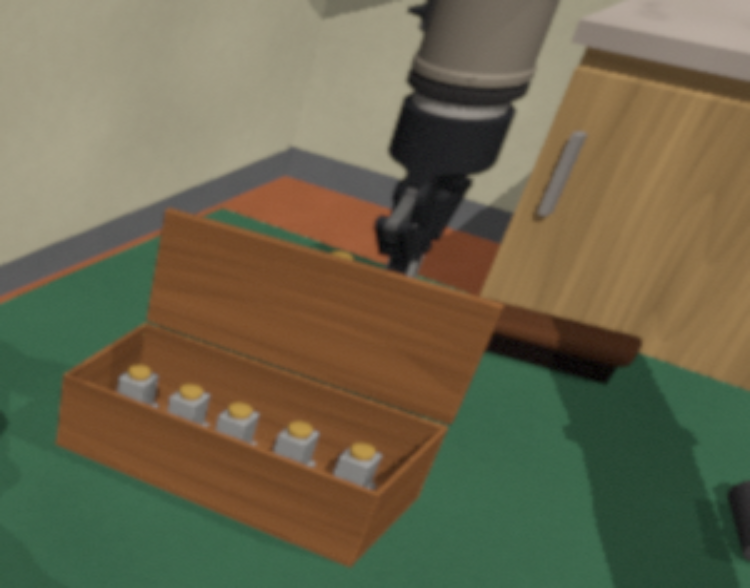

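The lid is moving, with about 3 N of contact. I'm following the arc.

Call:
jog_arm --rows '[{"xyz": [-0.1, -1.1, 0.3], "delta_rot": [0, 0, 0], "fingers": 1}, {"xyz": [-0.2, -2.2, 0.5], "delta_rot": [0, 0, 0], "fingers": 1}, {"xyz": [-0.2, -3.2, 0.7], "delta_rot": [0, 0, 0], "fingers": 1}, {"xyz": [-0.2, -4.2, 1.0], "delta_rot": [0, 0, 0], "fingers": 1}, {"xyz": [-0.2, -5.2, 1.4], "delta_rot": [0, 0, 0], "fingers": 1}]'

```text
clock: 35.4
tcp_pos: [0.5138, -0.3012, 0.1817]
orientation: [-3.133, -0.209, -0.001]
contact_force: [2.4, -0.3, 1.8]
grip_width: -0.0001
```

```bash
python3 lid.py side35
```

```text
t 35.4 tcp [ 0.5138 -0.3012  0.1817] F [ 2.4 -0.3  1.8] w -0.0001 ty -82.4 q1,q7 [ 0.65  0.42 -0.29  1.78  0.14  0.96 -1.13]
90 [-0.05  5.35 -1.04]
80 [-0.03  3.6  -1.02]
70 [-0.02  1.88 -0.7 ]
60 [-0.01  0.24 -0.09]
50 [ 0.   -1.26  0.8 ]
40 [ 0.01 -2.59  1.94]
30 [ 0.02 -3.7   3.29]
20 [ 0.02 -4.56  4.81]
10 [ 0.03 -5.15  6.46]
0 [ 0.03 -5.44  8.18]
-10 [ 0.03 -5.42  9.93]
```

View pics/side35.png

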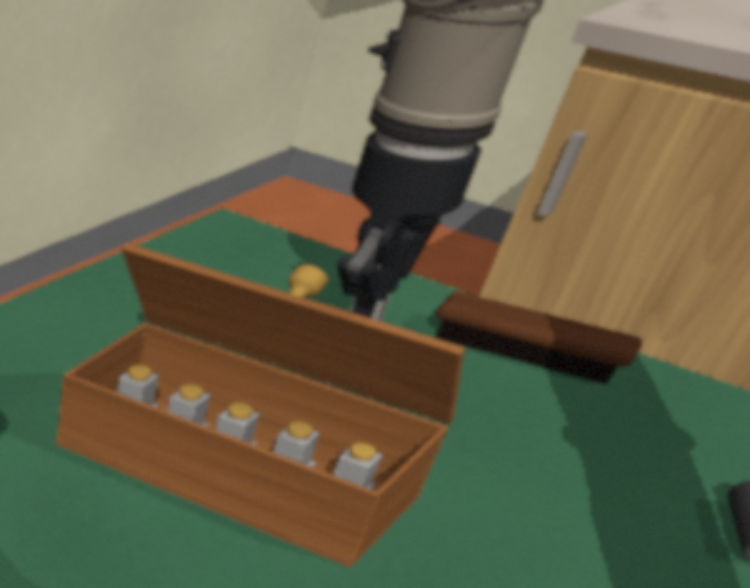

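Call:
jog_arm --rows '[{"xyz": [0, -0.7, 0.5], "delta_rot": [0, 0, 0], "fingers": 1}, {"xyz": [0, -1.5, 1.0], "delta_rot": [0, 0, 0], "fingers": 1}, {"xyz": [0, -2.2, 1.7], "delta_rot": [0, 0, 0], "fingers": 1}, {"xyz": [0, -2.9, 2.4], "delta_rot": [0, 0, 0], "fingers": 1}, {"xyz": [0, -3.6, 3.2], "delta_rot": [0, 0, 0], "fingers": 1}]'

```text
clock: 35.87
tcp_pos: [0.5082, -0.2619, 0.1478]
orientation: [-3.13, -0.213, 0.002]
contact_force: [0.8, -3.2, 1.4]
grip_width: 0.0002
```

```bash
python3 lid.py side36
```

```text
t 35.87 tcp [ 0.5082 -0.2619  0.1478] F [ 0.8 -3.2  1.4] w 0.0002 ty -82.2 q1,q7 [ 0.6   0.42 -0.3   1.87  0.15  0.88 -1.2 ]
90 [-0.05  9.3  -4.46]
80 [-0.03  7.56 -4.44]
70 [-0.01  5.84 -4.12]
60 [ 0.01  4.2  -3.5 ]
50 [ 0.02  2.7  -2.61]
40 [ 0.04  1.37 -1.47]
30 [ 0.05  0.26 -0.12]
20 [ 0.06 -0.59  1.41]
10 [ 0.07 -1.17  3.06]
0 [ 0.07 -1.45  4.78]
-10 [ 0.08 -1.43  6.53]
```

View pics/side36.png

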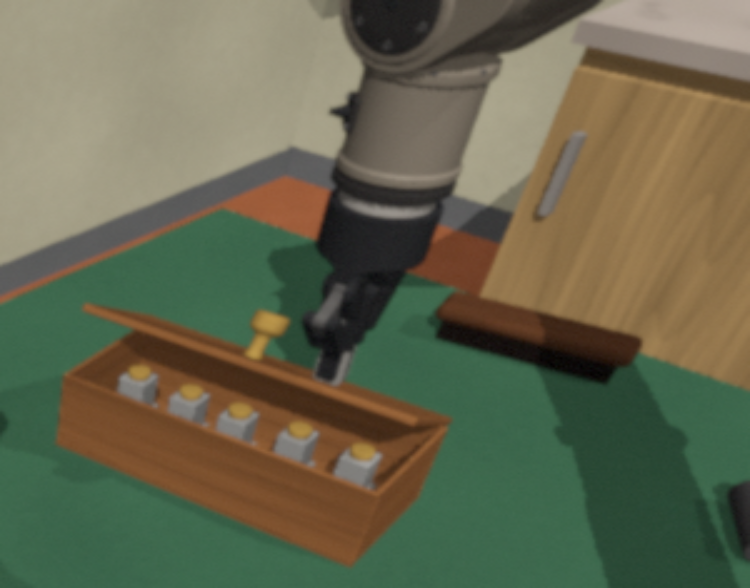

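Call:
jog_arm --rows '[{"xyz": [0, -0.2, 0.8], "delta_rot": [0, 0, 0], "fingers": 1}, {"xyz": [0, -0.5, 1.6], "delta_rot": [0, 0, 0], "fingers": 1}, {"xyz": [0, -0.8, 2.4], "delta_rot": [0, 0, 0], "fingers": 1}, {"xyz": [0, -1.0, 3.2], "delta_rot": [0, 0, 0], "fingers": 1}, {"xyz": [0, -1.2, 3.8], "delta_rot": [0, 0, 0], "fingers": 1}]'

```text
clock: 36.33
tcp_pos: [0.5047, -0.2475, 0.1068]
orientation: [-3.127, -0.215, 0.008]
contact_force: [0.3, -0.7, 1.2]
grip_width: 0.0
```

```bash
python3 lid.py side37
```

```text
t 36.33 tcp [ 0.5047 -0.2475  0.1068] F [ 0.3 -0.7  1.2] w 0.0 ty -82.1 q1,q7 [ 0.58  0.47 -0.29  1.91  0.18  0.79 -1.24]
90 [ 0.05 10.74 -8.6 ]
80 [ 0.07  8.99 -8.58]
70 [ 0.09  7.27 -8.25]
60 [ 0.11  5.64 -7.62]
50 [ 0.14  4.14 -6.73]
40 [ 0.16  2.81 -5.58]
30 [ 0.18  1.71 -4.23]
20 [ 0.19  0.86 -2.7 ]
10 [ 0.21  0.28 -1.05]
0 [0.22 0.01 0.68]
-10 [0.23 0.03 2.43]
```

View pics/side37.png

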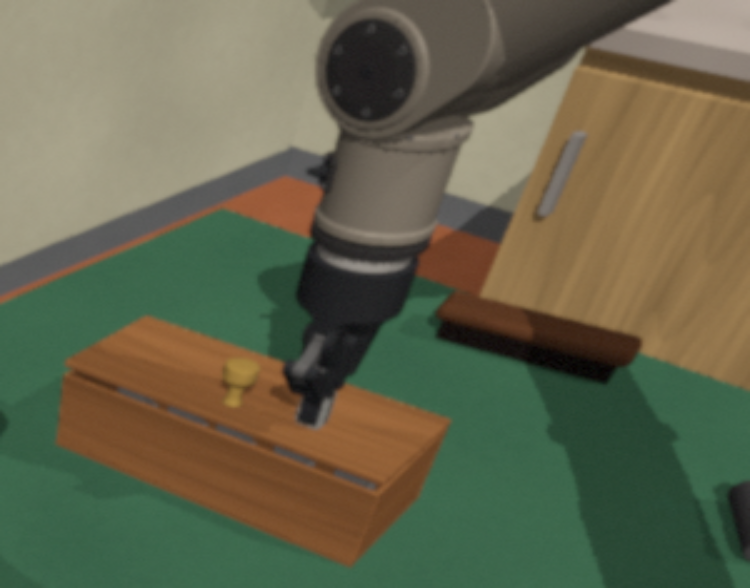

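The lid is a few degrees short of shut. I'm pressing gently down the rest of the way.

Call:
jog_arm --rows '[{"xyz": [0, 0, 0.3], "delta_rot": [0, 0, 0], "fingers": 1}, {"xyz": [0, 0, 0.6], "delta_rot": [0, 0, 0], "fingers": 1}, {"xyz": [0, 0, 0.9], "delta_rot": [0, 0, 0], "fingers": 1}, {"xyz": [0, 0, 1.0], "delta_rot": [0, 0, 0], "fingers": 1}, {"xyz": [0, 0, 1.0], "delta_rot": [0, 0, 0], "fingers": 1}]'

```text
clock: 36.8
tcp_pos: [0.504, -0.2468, 0.1002]
orientation: [-3.127, -0.215, 0.012]
contact_force: [-14.3, 6.3, 42.1]
grip_width: -0.0001
```

```bash
python3 lid.py side38 | head -1
```

```text
t 36.8 tcp [ 0.504  -0.2468  0.1002] F [-14.3   6.3  42.1] w -0.0001 ty -82.1 q1,q7 [ 0.57  0.47 -0.29  1.92  0.18  0.78 -1.25]
```

View pics/side38.png

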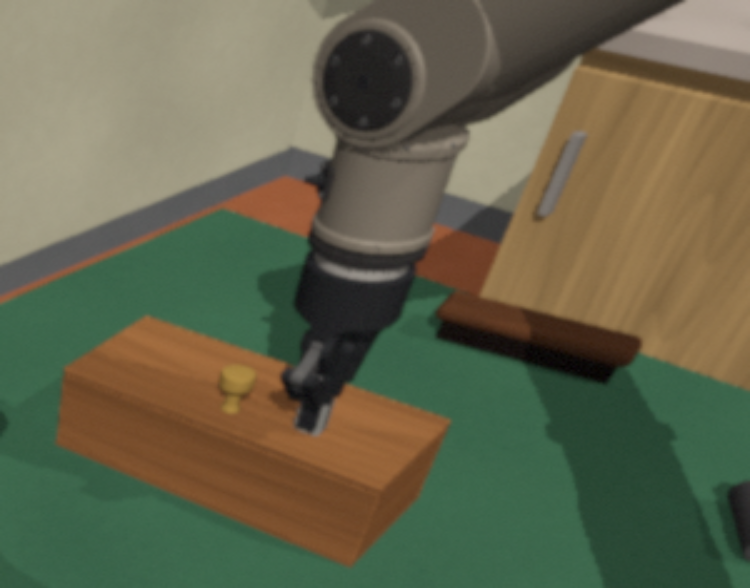

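The lid is shut flush on the rim. The fingertip force reached 42 N, so I'm backing off straight up.

Call:
jog_arm --rows '[{"xyz": [0, 0, -0.5], "delta_rot": [0, 0, 0], "fingers": 1}, {"xyz": [0, 0, -2], "delta_rot": [0, 0, 0], "fingers": 1}, {"xyz": [0, 0, -5], "delta_rot": [0, 0, 0], "fingers": 1}, {"xyz": [0, 0, -9], "delta_rot": [0, 0, 0], "fingers": 1}, {"xyz": [0, 0, -13], "delta_rot": [0, 0, 0], "fingers": 1}]'

```text
clock: 37.27
tcp_pos: [0.5038, -0.2475, 0.2308]
orientation: [-3.126, -0.214, 0.015]
contact_force: [1.2, -1.4, 0.5]
grip_width: 0.0002
```

Call:
jog_arm --rows '[{"xyz": [0, 0, -2], "delta_rot": [0, 0, 0], "fingers": 1}, {"xyz": [0, -2, -3], "delta_rot": [0, 0, 0], "fingers": 1}, {"xyz": [0, -5, -3], "delta_rot": [0, 0, 0], "fingers": 1}, {"xyz": [0, -8, -3], "delta_rot": [0, 0, 0], "fingers": 1}, {"xyz": [0, -8, -3], "delta_rot": [0, 0, 0], "fingers": 1}]'

```text
clock: 37.68
tcp_pos: [0.493, -0.1624, 0.2621]
orientation: [-3.124, -0.225, 0.015]
contact_force: [-0.8, 0.4, -0.4]
grip_width: -0.0
```

```bash
python3 - <<'E'
from h import *
show()
f=imaging.grab_frame("side"); cv2.imwrite('pics/side39.png',f)
f=imaging.grab_frame("top"); cv2.imwrite('pics/top39.png',f)
E
```

```text
t 37.68 tcp [ 0.493  -0.1624  0.2621] F [-0.8  0.4 -0.4] w -0.0 ty -81.8 q1,q7 [ 0.52  0.22 -0.37  1.86  0.08  1.09 -1.31]
```

View pics/side39.png

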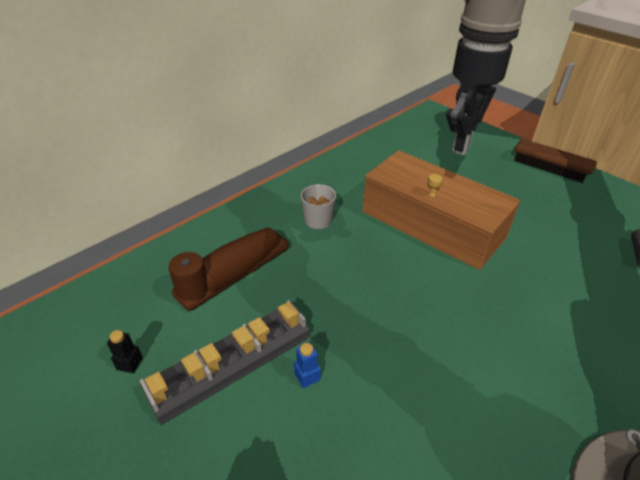

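View pics/top39.png

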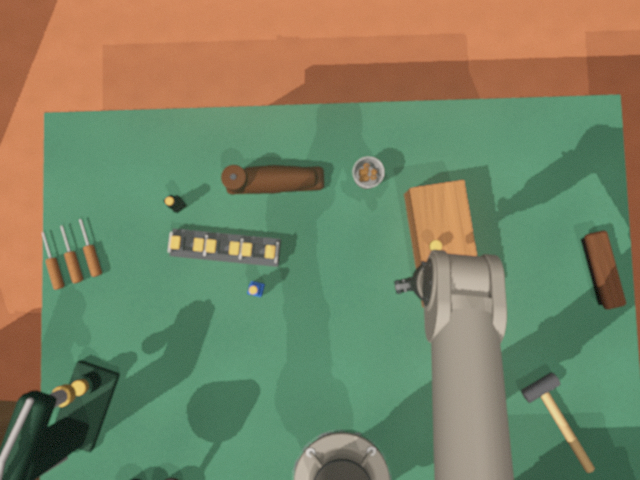

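The lid is shut at side (440,205). The rack is empty, the last and cup are where they were, and the look-alikes are untouched. The arm is clear, so I'm handing in.

```bash
python3 -c "
from bench import r
print(r.hand_in())"
```

```text
the job is handed in; nothing more can be done
None
```

All five cartridges are in the case with the lid shut, and the job was handed in at about 38 s on the clock. I put the two bench spares in first, then rocked dies 1, 2 and 3 free of their jaws. Each one stands upright in the case.

The last pictures before closing showed all five crowns below the rim. The last pictures after closing showed the lid flush, the rack empty, and the last, the cup and both look-alikes (blue and black) with no visible shift. The gripper was clear and reading no contact force.

**Lid force:** I lowered the lid slowly, but at the end the closed fingertips pressed it onto the rim with about 42 N (wrist force about 45 N, limit 120 N). The 40 N limit is stated for the arm and gripper body, not the fingertips, so I don't think it was broken, but I had no way to check. I backed off straight away.

**Lid angle:** I judged it shut from the pictures; it was not measured.

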